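# Pack the mending box

## Task

Pack the mending box: lay the tape measure flat on the bottom, then set the wooden lift-out tray over it so that it sits level on the ledges inside the box, and stand the red, the blue and the green thread in the tray, each in a round well of its own. The bare spool and the masking tape do not belong in it: leave them where they are.

Things in the scene. Friction and masses are not known exactly. Their poses are not given: they have to be found in the camera images.
- mending_box: open dark-wood box, brass corners, fixed; outside 152 (x) x 162 (y) x 68 mm, walls 8, floor 8. Origin under its centre, z up. Inside each end wall (ends of y) a ledge 16 mm wide, top at z = 46; mouth between the ledges 136 x 114. The tape measure goes on the floor; the tray then rests on both ledges (underside z = 46, top flush with the rim), either way round, play 5 mm each side in x, 7 in y
- lift_out_tray: loose light-wood tray, 126 (x) x 132 (y) x 22 mm, about 0.25 kg. Origin under its centre, z up. A dark handle bar to pinch across x: x = 0, y = -32 to 32, 12 thick, z = 40 to 54. Four round wells, 37 wide and 14 deep (floor z = 8), centred at x = -38 and 38, y = -40 and 40; a spool in a well stands 26 mm proud
- tape_measure: yellow and black steel tape measure lying flat, 61 (x) x 78 (y) x 31 mm, about 0.19 kg. Origin under its case, z up; the case reaches x = -30 to 30, y = -29 to 39. Grip it across x; put it down along the length of the box or across
- spool_red: spool of red thread standing upright: cream ends of 25 mm diameter, a red paper label on the top, narrower red thread between; 40 mm high, 25 g. Origin at the centre of its underside, z up
- spool_blue: spool of blue thread with a blue label on the top, otherwise like the red one: 25 mm diameter, 40 mm high, 25 g, origin at the centre of its underside, z up
- spool_green: spool of green thread with a green label on the top, otherwise like the red one: 25 mm diameter, 40 mm high, 25 g, origin at the centre of its underside, z up
- spool_bare: bare cream spool, no thread and no label, only a thin core between its ends: 25 mm diameter, 40 mm high, standing upright, origin at the centre of its underside. Stays where it is
- masking_tape: flat ring of cream masking tape, 96 mm across, 25 mm high, lying flat, origin under its centre. Stays where it is

How it is judged:
On the way, in this order (a step that is already met when the one before it is completed fails the run):
1. the tape measure lies flat on the bottom of the box, let go (x of tape_measure in the frame of mending_box between -0.05 and 0.05 m and y of tape_measure in the frame of mending_box between -0.04 and 0.04 m and z of tape_measure in the frame of mending_box between 0.004 and 0.014 m and angle between tape_measure's own z axis and vertical below 0.12 rad and contact force between the fingers and tape_measure below 0.1 N), for 0.2 s.
2. the tray sits level on both ledges over the tape measure (x of tape_measure in the frame of mending_box between -0.05 and 0.05 m and y of tape_measure in the frame of mending_box between -0.04 and 0.04 m and z of tape_measure in the frame of mending_box between 0.004 and 0.014 m and angle between tape_measure's own z axis and vertical below 0.12 rad and x of lift_out_tray in the frame of mending_box between -0.01 and 0.01 m and y of lift_out_tray in the frame of mending_box between -0.012 and 0.012 m and z of lift_out_tray in the frame of mending_box between 0.042 and 0.05 m and angle between lift_out_tray's own z axis and vertical below 0.05 rad and angle between the y axis of lift_out_tray and the y axis of mending_box, either way round below 0.2 rad), for 0.2 s.
At the end, for the whole second after the job is handed in: Tape measure flat on the box floor; tray on both ledges, level within 3 degrees, height within 4 mm; red, blue and green spool upright within 8 degrees, each down on the floor of a well of the tray (within 5 mm); all at rest (all of step 2 and z of spool_red in the frame of lift_out_tray between 0.003 and 0.013 m and x of spool_red in the frame of lift_out_tray between -0.062 and 0.062 m and y of spool_red in the frame of lift_out_tray between -0.066 and 0.066 m and angle between each of spool_red, spool_blue, spool_green's own z axis and vertical below 0.15 rad and z of spool_blue in the frame of lift_out_tray between 0.003 and 0.013 m and x of spool_blue in the frame of lift_out_tray between -0.062 and 0.062 m and y of spool_blue in the frame of lift_out_tray between -0.066 and 0.066 m and z of spool_green in the frame of lift_out_tray between 0.003 and 0.013 m and x of spool_green in the frame of lift_out_tray between -0.062 and 0.062 m and y of spool_green in the frame of lift_out_tray between -0.066 and 0.066 m and linear speed of each of tape_measure, lift_out_tray, spool_red, spool_blue, spool_green below 0.02 m/s); the robot touches nothing.
It fails at once if the bare spool is moved more than 25 mm (distance of spool_bare from where it was at the start of the episode above 0.025 m).
It fails at once if the masking tape is moved more than 25 mm (distance of masking_tape from where it was at the start of the episode above 0.025 m).
It also fails if it takes over 136 s, if anything falls off the work surface, if the arm or the gripper's body presses on something with over 40 N, if the wrist force passes 120 N, or if a joint passes its speed limit or range.

## Robot

A 7-joint arm with a two-finger parallel gripper is mounted at the origin on a cart in front of the work surface, level with it; the furniture and walls round the work are solid. World frame = base frame: x ahead of the robot, y to its left, z up, the work surface at z = 0. Lengths are in m, angles in rad, forces in N, time in s.
With the tool pointing down it reaches from about 0.425 to 0.975 m from the base axis. Payload 16.7 kg.
Tool frame: the origin (TCP) lies midway between the tips of the shut fingers; the grasp point (between the pads) lies 19 mm behind it; z points along the fingers, y is the line along which they close (so a half turn about z gives the same grasp; the last joint's range is limited). The gripper opens to 85 mm and grips with 20 to 120 N. Pads are 22 mm wide; open, the fingers measure 114 mm over their backs; the gripper's body (76 mm by 85 mm) begins 54 mm behind the grasp point. The pads swing forward as they close: fully open they stand 13 mm farther back than shut.
Start: joints at [1.044, 0.426, 0.074, 1.606, -0.034, 1.111, -0.067], TCP at [0.248, -0.628, 0.199] pointing down, gripper open.
Joint ranges: [-2.85, 2.85], [-0.5, 2.14], [-1.23, 1.37], [0.21, 2.46], [-1.02, 4.16], [0.16, 2.05], [-2.73, 2.73]. Speed limits (rad/s): [1.89, 1.89, 2.39, 2.39, 3.01, 3.01, 3.01].

## Interface

Orientations are given as a unit quaternion [x, y, z, w].
In Python, from station import r, imaging, sign_off gives the robot as it stands.
- The arm moves only by the tool move_arm, never from a script. Its argument "targets" is a list of rows, each a list of 7 numbers: the shift along the world's x, y, z in m, then the turn, a rotation vector about the world's x, y, z in rad, then the finger opening in m, from 0 to 0.0854. In form: [[tx, ty, tz, ax, ay, az, hand], ...]. A call has 1 to 8 rows; each row shifts and turns the commanded pose from where the row before left it; what a row does not reach is not made up. A row lasts 1/12 s, in which the tool goes at most 41.7 mm and 7.16 degrees, less where a joint would pass 70% of its speed; a pose out of reach is approached as far as the arm can. A call with a gripper value outside its range is refused whole. The fingers move at their own pace and stop on an object; "newtons" is the grip in N (left out, the last holds). Time passes only in rows, so rows that do not move let the fingers close. It gives the time, the measured TCP pose, the force, the opening and the grip force at its end, in the units of the state.
- r.get_state(): the state, without advancing time (a new reading comes with each control period).
- imaging.snapshot(name): name is "side" or "top" or "wrist"; returns a dict with "img" (480x640x3 uint8, red, green, blue), "fx", "fy", "cx", "cy" (pixels), "rvec" (rotation vector, rad) and "tvec" (3), from world to camera coordinates, as OpenCV has them; the wrist camera has in their place "hand_eye" (4x4, takes a point from camera to tool coordinates, whose origin is the TCP and whose axes are the flange's). Camera axes: x right, y down, z forward; pixel columns grow to the right and rows downward; lengths in m; the calibration is good to about 2 mm. A picture is of the moment at which its call begins: read the wrist's pose just before it. There is no depth.
- sign_off(): hands the job in; it is judged then, once.
The state is a dict: "time_s": time; "q": joint angles; "dq": joint speeds; "joint_torque": joint torques, N m; "ee_pos": TCP position; "orientation": TCP orientation; "wrist_force": force on the tool from outside, world axes, zero at the start; "ft_torque": the same for the moment, N m; "grip_width": finger opening in m; "gripper_force": force on a finger pad.
Only numpy, scipy, OpenCV 4.12 (cv2) and the standard library are available. Lean on these libraries where they do the work, as an engineer would, in place of code of your own. Each camera call takes 0.05 s, during which the arm holds its last target. There are 200 camera calls.

## Working session

There is one attempt and no reset: what is moved stays moved. The work goes in short steps, Python scripts to look and compute and a tool call to move; the robot and the scene stay as the last step left them, time stands still between calls to the robot, and variables do not carry over. Pictures are saved under pics/ and viewed, at most 14 in all, crops included, and the job is handed in when it is done.

Besides the shell and the picture viewer there is one more tool, called after "Request:" as name(argument=value, ...), one argument or row to a line, values as JSON. move_arm: Moves the arm, as the interface text tells. Its arguments: {"type":"object","properties":{"targets":{"type":"array","items":{"type":"array","items":{"type":"number"}}},"newtons":{"type":"number"}},"required":["targets"]}

```bash
mkdir -p pics; ls
python3 - <<'E'
from station import r, imaging
import cv2,pickle
print(r.get_state())
d={}
for n in ("top","side"):
    s=imaging.snapshot(n); d[n]=s
    cv2.imwrite(f"pics/{n}0.png",s["img"][:,:,::-1])
    print(n,{k:v for k,v in s.items() if k!="img"})
pickle.dump(d,open("d0.pkl","wb"))
E
```

```text
pics
{'time_s': 0.0, 'q': array([ 1.04448959,  0.42675616,  0.07384065,  1.60664246, -0.03411572,
        1.11078338, -0.06712094]), 'dq': array([ 2.76648378e-05,  4.52491550e-04,  5.60791706e-04,  6.93429740e-05,
       -3.92697783e-04,  1.70429776e-03,  7.54549185e-05]), 'joint_torque': array([-1.58818490e-03, -9.49847674e+01,  3.76030147e+00, -4.63519692e+01,
        1.91776792e-02,  1.01681636e-02,  9.36570314e-05]), 'ee_pos': array([ 0.24817598, -0.62721966,  0.19867855]), 'orientation': array([ 9.82309114e-01,  1.87265488e-01, -1.64785089e-04, -6.44349747e-04]), 'wrist_force': array([ 0.81149846, -0.4937197 ,  0.32859304]), 'ft_torque': array([-0.04169607, -0.04391315, -0.04821351]), 'gripper_force': 0.0, 'grip_width': 0.08568678854242755}
top {'fx': 624.5567714612816, 'fy': 624.5567714612816, 'cx': 326.90265299279406, 'cy': 239.64413624113973, 'rvec': array([ 2.16278307, -2.16699667,  0.15026146]), 'tvec': array([-0.13758892,  0.53697823,  1.09091151])}
side {'fx': 588.4633542649864, 'fy': 588.4633542649864, 'cx': 322.84171792953845, 'cy': 239.83338927173102, 'rvec': array([ 1.45218553, -2.23690537,  0.75082814]), 'tvec': array([0.10063947, 0.46979798, 0.71996626])}
```

View pics/top0.png

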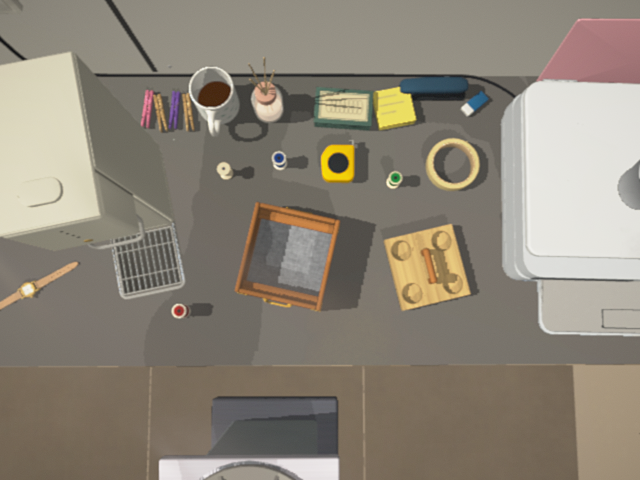

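View pics/side0.png

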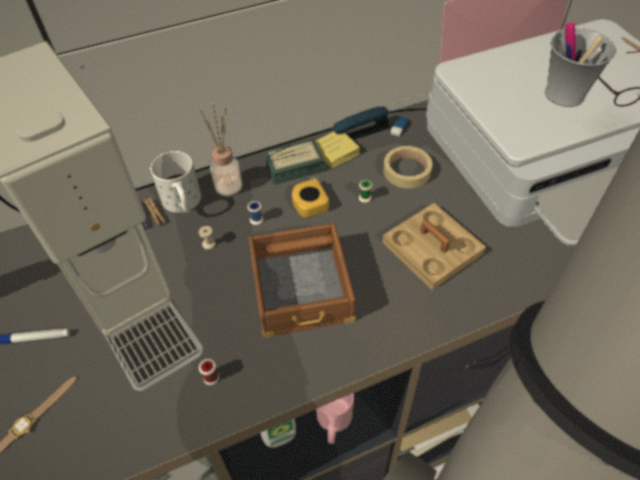

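The top view shows the box with corners at about (257,204), (340,222), (320,310) and (236,292), and its ledges at the image top and bottom. The tape is at (338,163) and the tray at (428,267). Red is at (179,311), blue (279,159), green (395,179), bare (225,170) and the ring (453,164). The side view shows the same things with nothing hidden.

```bash
cat > h.py <<'E'
import numpy as np, cv2
from scipy.spatial.transform import Rotation as R
def cam(s, st=None):
    """returns K, Rwc (cam->world), camera centre"""
    K=np.array([[s["fx"],0,s["cx"]],[0,s["fy"],s["cy"]],[0,0,1]])
    if "hand_eye" in s:
        T=np.eye(4); T[:3,:3]=R.from_quat(st["orientation"]).as_matrix(); T[:3,3]=st["ee_pos"]
        T=T@np.array(s["hand_eye"]); return K,T[:3,:3],T[:3,3]
    Rm=R.from_rotvec(s["rvec"]).as_matrix().T
    return K,Rm,-Rm@s["tvec"]
def ray(c,p): 
    d=c[1]@np.linalg.inv(c[0])@np.array([p[0],p[1],1.]); return c[2],d/np.linalg.norm(d)
def onz(c,p,z):
    o,d=ray(c,p); return o+d*(z-o[2])/d[2]
def tri(c1,p1,c2,p2):
    A=np.zeros((3,3));b=np.zeros(3)
    for c,p in((c1,p1),(c2,p2)):
        o,d=ray(c,p); M=np.eye(3)-np.outer(d,d); A+=M;b+=M@o
    x=np.linalg.solve(A,b); return x
def proj(c,X):
    v=c[0]@c[1].T@(np.asarray(X)-c[2]); return v[:2]/v[2]
def hsvmask(img,lo,hi,box=None):
    m=cv2.inRange(cv2.cvtColor(img,cv2.COLOR_RGB2HSV),np.array(lo),np.array(hi))
    if box:
        k=np.zeros_like(m); x0,y0,x1,y1=box; k[y0:y1,x0:x1]=1; m=m*k
    return m
def big(m):
    cs,_=cv2.findContours(m,cv2.RETR_EXTERNAL,cv2.CHAIN_APPROX_NONE)
    return max(cs,key=cv2.contourArea)
E
python3 - <<'E'
import pickle
from h import *
d=pickle.load(open("d0.pkl","rb")); T=cam(d["top"]);S=cam(d["side"])
print("cams",T[2],S[2])
it,is_=d["top"]["img"],d["side"]["img"]
a=it[190:325,225:350]; b=it[215:320,375:480]
u=lambda x,k:cv2.resize(x,None,fx=k,fy=k,interpolation=cv2.INTER_CUBIC)
A=u(a,4)[:,:500]; B=np.zeros((540,300,3),np.uint8)
bb=u(it[215:320,380:475],3); B[:bb.shape[0],:285]=bb
cc=u(it[140:190,315:400],3); B[330:330+cc.shape[0],:255]=cc
cv2.imwrite("pics/crop.png",np.hstack([A,B])[:,:,::-1])
m=hsvmask(it,(18,150,120),(35,255,255),(310,135,365,190)); c=big(m); r_=cv2.minAreaRect(c);print("tape",r_,onz(T,r_[0],.031)[:2],[onz(T,p,.031)[:2].round(3) for p in cv2.boxPoints(r_)])
m=hsvmask(is_,(18,150,120),(35,255,255),(285,170,335,225)); print("tape side",cv2.minAreaRect(big(m)))
for n,lo,hi,bt,bs in(("red",(0,120,80),(8,255,255),(165,295,195,325),(190,350,225,390)),("blue",(100,90,60),(130,255,255),(265,145,295,175),(240,195,270,230)),("green",(50,90,40),(85,255,255),(380,165,410,195),(352,172,378,208))):
    ct=big(hsvmask(it,lo,hi,bt)); cs=big(hsvmask(is_,lo,hi,bs))
    pt=np.array(cv2.boundingRect(ct));ps=np.array(cv2.boundingRect(cs))
    q=cv2.minEnclosingCircle(ct)[0]
    print(n,pt,q,cv2.contourArea(ct),ps,onz(T,q,.04)[:2])
E
```

```text
cams [ 0.39837334 -0.12127021  1.15063307] [-0.02998584  0.10590027  0.85853122]
tape ((337.0, 163.5), (37.0, 32.0), 90.0) [ 0.67786359 -0.1576182 ] [array([ 0.713, -0.128]), array([ 0.713, -0.187]), array([ 0.643, -0.187]), array([ 0.643, -0.128])]
tape side ((309.357666015625, 197.7335968017578), (34.0888671875, 34.345176696777344), 70.01689147949219)
red [174 306  10  10] (178.5, 310.5) 60.0 [201 361  12  10] [0.4105264  0.12317481]
blue [275 154   8   8] (278.5, 157.5) 46.0 [251 213   9   7] [ 0.68669003 -0.05089477]
green [391 173   9   9] (395.0, 177.0) 54.0 [361 191   9   7] [ 0.6506065  -0.26267069]
```

View pics/crop.png

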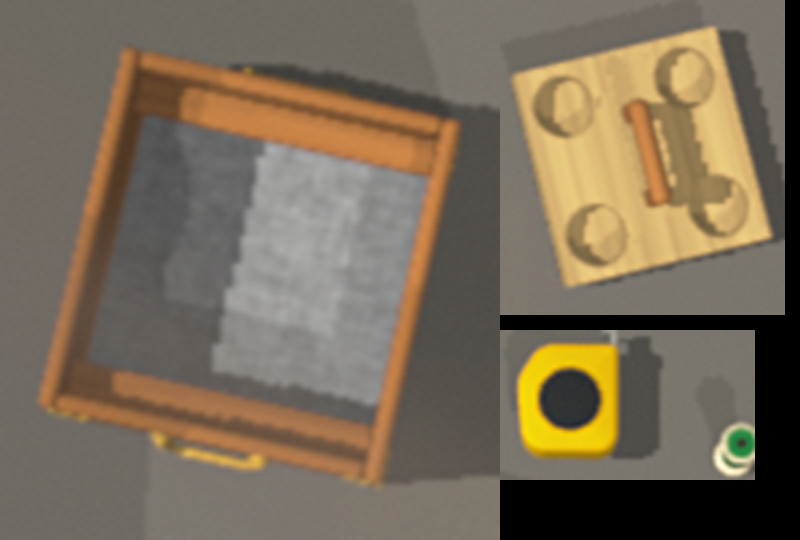

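Run:
```python
import pickle
from h import *
d=pickle.load(open("d0.pkl","rb")); T=cam(d["top"]);S=cam(d["side"])
P=[onz(T,p,.068)[:2] for p in((257.5,203),(339.5,220.75),(318.75,310),(235.5,290.5))]
P=np.array(P);print("box",P.round(3),P.mean(0),[np.linalg.norm(P[i]-P[i-1]) for i in range(4)],[np.degrees(np.arctan2(*(v)[::-1])) for v in (P[0]-P[3],P[1]-P[2],P[0]-P[1],P[3]-P[2])])
q=[(512,75),(716,28),(773,237),(568,287)]
P=np.array([onz(T,(380+(x-500)/3,215+y/3),.022)[:2] for x,y in q])
print("tray",P.round(3),P.mean(0),[np.linalg.norm(P[i]-P[i-1]) for i in range(4)],[np.degrees(np.arctan2(*(v)[::-1])) for v in (P[0]-P[3],P[1]-P[2],P[0]-P[1],P[3]-P[2])])
# two-view heights
for n,a,b in(("red",(178.5,310.5),(207,364)),("blue",(278.5,157.5),(255,205)),("green",(395,177),(365.5,183.5)),("tape disc",(338.2,162.7),(311,194)),("box corner",(257.5,203),(249,236)),("handle",(430,266),(435,233))):
    print(n,tri(T,a,S,b).round(3))
```

```text
box [[ 0.598 -0.016]
 [ 0.566 -0.16 ]
 [ 0.41  -0.124]
 [ 0.444  0.02 ]] [ 0.50451741 -0.07012098] [np.float64(0.1574877357600996), np.float64(0.14737215748148405), np.float64(0.15972170583514467), np.float64(0.14753433934865398)] [np.float64(-13.308946518700248), np.float64(-13.243954902911137), np.float64(77.61245660536424), np.float64(76.74386928834004)]
tray [[ 0.537 -0.243]
 [ 0.566 -0.368]
 [ 0.439 -0.399]
 [ 0.409 -0.275]] [ 0.48799596 -0.32124464] [np.float64(0.1320257040201336), np.float64(0.12846523663593343), np.float64(0.13103518746225076), np.float64(0.12779807672016535)] [np.float64(13.947444057822862), np.float64(13.6615589561938), np.float64(102.95378210165171), np.float64(103.39344631366457)]
red [0.41  0.122 0.044]
blue [ 0.686 -0.052  0.039]
green [ 0.651 -0.264  0.037]
tape disc [ 0.68  -0.162  0.025]
box corner [ 0.598 -0.016  0.067]
handle [ 0.489 -0.322  0.041]
```

Request:
move_arm(
  targets=[
    [0.005,0.038,0.015,0,0,0,0.085],
    [0.005,0.038,0.015,0,0,0,0.085],
    [0.005,0.038,0.015,0,0,0,0.085],
    [0.01,0.038,0.01,0,0,-0.075,0.085],
    [0.01,0.038,0.01,0,0,-0.075,0.085],
    [0.015,0.038,0,0,0,-0.075,0.085],
    [0.02,0.035,0,0,0,-0.075,0.085],
    [0.03,0.025,0,0,0,-0.077,0.085],
  ],
)

```text
time_s: 0.77
ee_pos: [0.3473, -0.3371, 0.2649]
orientation: [1.0, -0.002, 0.0, 0.0]
wrist_force: [2.0, -2.1, 1.4]
grip_width: 0.0851
gripper_force: 0.0
```

Request:
move_arm(
  targets=[
    [0.036,0.019,0,0,0,0,0.085],
    [0.036,0.019,0,0,0,0,0.085],
    [0.036,0.019,0,0,0,0,0.085],
    [0.036,0.019,0,0,0,0,0.085],
    [0.036,0.019,0,0,0,0,0.085],
    [0.036,0.019,0,0,0,0,0.085],
    [0.036,0.019,0,0,0,0,0.085],
    [0.036,0.019,0,0,0,0,0.085],
  ],
)

```text
time_s: 1.43
ee_pos: [0.6377, -0.1864, 0.264]
orientation: [1.0, -0.0, -0.0, -0.0]
wrist_force: [0.6, 0.1, -0.6]
grip_width: 0.0854
gripper_force: 0.0
```

Request:
move_arm(
  targets=[
    [0.02,0.013,0,0,0,0,0.085],
    [0.02,0.013,0,0,0,0,0.085],
    [0,0,0,0,0,0,0.085],
  ],
)

```text
time_s: 1.68
ee_pos: [0.6792, -0.1571, 0.2629]
orientation: [1.0, 0.002, -0.0, -0.001]
wrist_force: [-0.2, 0.7, 0.0]
grip_width: 0.0849
gripper_force: 0.0
```

Run:
```python
from station import r, imaging
from h import *
st=r.get_state(); s=imaging.snapshot("wrist"); C=cam(s,st); im=s["img"]
print(st["ee_pos"],C[2],C[1].round(2).tolist())
cv2.imwrite("pics/w1.png",im[:,:,::-1])
m=hsvmask(im,(18,150,100),(35,255,255)); c=big(m); rr=cv2.minAreaRect(c); print(rr)
for z in(.031,.02,0): print(z,onz(C,rr[0],z),[onz(C,p,z)[:2].round(4).tolist() for p in cv2.boxPoints(rr)])
```

```text
[ 0.67920342 -0.15705649  0.26290908] [ 0.75557055 -0.15643522  0.43681931] [[0.01, -0.95, -0.3], [-1.0, -0.01, 0.0], [-0.0, 0.3, -0.95]]
((322.0, 193.5), (63.0, 56.0), 90.0)
0.031 [ 0.68339528 -0.1583932   0.031     ] [[0.7166, -0.1287], [0.717, -0.1876], [0.6485, -0.1896], [0.6481, -0.1276]]
0.02 [ 0.68143892 -0.15844628  0.02      ] [[0.7156, -0.1279], [0.7159, -0.1885], [0.6455, -0.1905], [0.6452, -0.1269]]
0 [ 0.67788191 -0.15854277  0.        ] [[0.7137, -0.1265], [0.714, -0.19], [0.6403, -0.1922], [0.6399, -0.1254]]
```

View pics/w1.png

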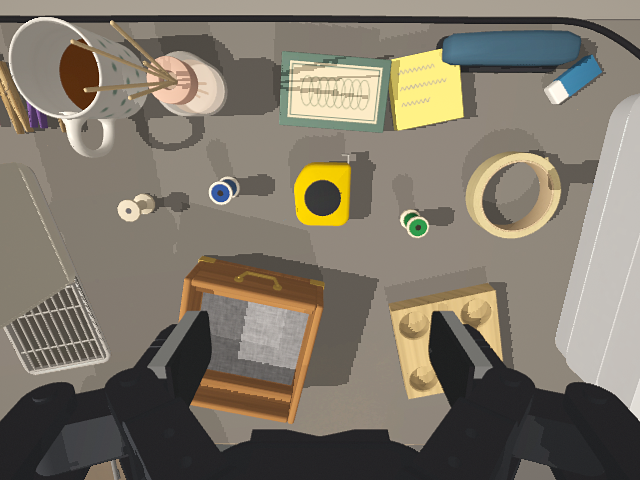

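The wrist view shows the tape at (322,194) with its hook at the upper right. Blue is at (221,192), green at (417,226), and the ring is clear of them. I'm descending on the tape.

Request:
move_arm(
  targets=[
    [0.001,-0.001,-0.038,0,0,0,0.085],
    [0,0,-0.038,0,0,0,0.085],
    [0,0,-0.038,0,0,0,0.085],
    [0,0,-0.038,0,0,0,0.085],
    [0,0,-0.038,0,0,0,0.085],
    [0,0,-0.035,0,0,0,0.085],
    [0,0,-0.025,0,0,0,0.085],
    [0,0,-0.009,0,0,0,0.085],
  ],
)

```text
time_s: 2.4
ee_pos: [0.6741, -0.1631, 0.0011]
orientation: [1.0, -0.0, -0.003, -0.0]
wrist_force: [-0.6, -0.0, -0.1]
grip_width: 0.0852
gripper_force: 0.0
```

Request:
move_arm(
  targets=[
    [0,0,0,0,0,0,0.085],
    [0,0,0,0,0,0,0.05],
    [0,0,0,0,0,0,0.05],
    [0,0,0,0,0,0,0.05],
    [0,0,0,0,0,0,0.05],
    [0,0,0,0,0,0,0.05],
  ],
  newtons=50,
)

```text
time_s: 2.9
ee_pos: [0.6779, -0.1628, 0.0066]
orientation: [1.0, -0.0, 0.001, 0.0]
wrist_force: [0.6, 0.1, -0.1]
grip_width: 0.0498
gripper_force: 0.0
```

Run:
```python
from station import r, imaging
from h import *
st=r.get_state();print(st["ee_pos"],st["grip_width"])
a=imaging.snapshot("side")["img"][120:280,200:440]; b=imaging.snapshot("wrist")["img"]
a=cv2.resize(a,(600,400)); b=cv2.resize(b,(266,200))
o=np.zeros((600,600,3),np.uint8);o[:400]=a;o[400:,:266]=b
cv2.imwrite("pics/s2.png",o[:,:,::-1])
```

```text
[ 0.67793066 -0.16278041  0.00662115] 0.04982623298030653
```

View pics/s2.png

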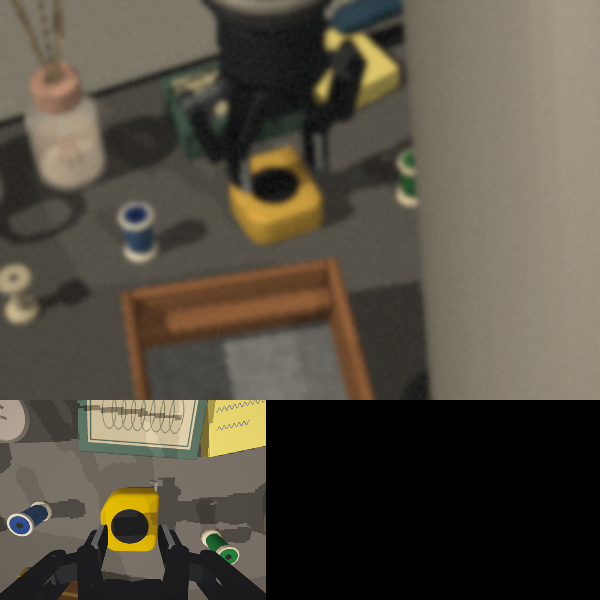

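The crop shows the fingers apparently on or over the tape's case rather than astride it. I'll check the TCP against the pictures.

Run:
```python
from station import r, imaging
from h import *
st=r.get_state();s=imaging.snapshot("side");w=imaging.snapshot("wrist");t=imaging.snapshot("top")
S,W,T=cam(s),cam(w,st),cam(t)
print(w["hand_eye"])
e=st["ee_pos"]; 
def crop(im,c,half,k):
    im=im.copy()
    for dy,col in((0,(255,0,255)),(.03,(0,255,255)),(-.03,(0,255,255))):
        p=proj(c,e+[0,dy,0]); cv2.circle(im,tuple(int(round(v)) for v in p),1,col,-1)
    x,y=proj(c,e).astype(int); x0=max(x-half,0);y0=max(min(y-half,480-2*half),0)
    print((x0,y0)); return cv2.resize(im[y0:y0+2*half,x0:x0+2*half],(k,k),interpolation=cv2.INTER_CUBIC)
o=np.hstack([crop(s["img"],S,50,400),crop(w["img"],W,130,400)])
cv2.imwrite("pics/s3.png",o[:,:,::-1])
for n,c,im,b in(("top",T,t["img"],(310,135,365,190)),("wrist",W,w["img"],None)):
    m=hsvmask(im,(18,150,100),(35,255,255),b); rr=cv2.minAreaRect(big(m)); print(n,rr,onz(c,rr[0],.031))
```

```text
[[ 8.73097114e-04 -9.54050577e-01 -2.99644346e-01  7.62566699e-02]
 [ 9.99999619e-01  8.37737542e-04  2.46468178e-04 -7.12109348e-04]
 [ 1.58802101e-05 -2.99644446e-01  9.54050945e-01 -1.73959276e-01]
 [ 0.00000000e+00  0.00000000e+00  0.00000000e+00  1.00000000e+00]]
(np.int64(261), np.int64(151))
(np.int64(190), np.int64(153))Traceback (most recent call last):
  File "<stdin>", line 16, in <module>
  File "h.py", line 29, in big
    return max(cs,key=cv2.contourArea)
ValueError: max() iterable argument is empty
```

View pics/s3.png

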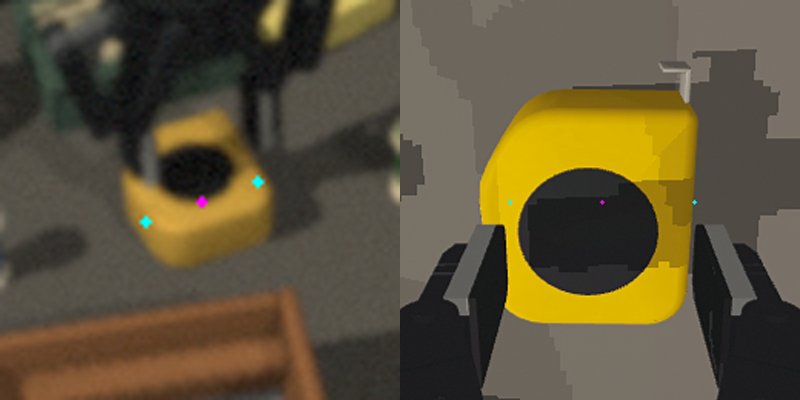

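Run:
```python
from station import r, imaging
from h import *
st=r.get_state();s=imaging.snapshot("side");w=imaging.snapshot("wrist")
S,W=cam(s),cam(w,st)
print(st["ee_pos"],st["q"].round(4).tolist(),st["wrist_force"],w["fx"],W[2])
for z in(.02,.03,.04,.05,.06):
    a,b=onz(S,(298.5,196),z),onz(S,(327,188),z); 
    c,d=onz(W,(258,302),z),onz(W,(382,302),z); print(z,a[:2].round(3),b[:2].round(3),np.linalg.norm(a-b).round(4),c[:2].round(3),d[:2].round(3),np.linalg.norm(c-d).round(4))
m=hsvmask(w["img"],(18,150,100),(35,255,255),(190,190,450,400));x,y,ww,hh=cv2.boundingRect(m);print(x,y,ww,hh)
for z in (.02,.031,.04):
  print(z,onz(W,(x,y+hh*.6),z)[:2],onz(W,(x+ww,y+hh*.6),z)[:2])
```

```text
[ 0.67738005 -0.1626138   0.00552051] [0.2919, 0.6693, -0.2105, 1.6725, 0.1785, 0.8184, -1.5679] [ 0.07780678  0.23505378 -0.0304104 ] 378.69717704873113 [ 0.75360926 -0.16192088  0.17949167]
0.02 [ 0.689 -0.141] [ 0.685 -0.199] 0.0582 [ 0.675 -0.133] [ 0.675 -0.191] 0.0576
0.03 [ 0.68  -0.138] [ 0.676 -0.196] 0.0575 [ 0.68  -0.135] [ 0.68  -0.189] 0.054
0.04 [ 0.671 -0.135] [ 0.668 -0.192] 0.0568 [ 0.685 -0.137] [ 0.685 -0.187] 0.0504
0.05 [ 0.663 -0.132] [ 0.659 -0.188] 0.0561 [ 0.689 -0.139] [ 0.69  -0.185] 0.0467
0.06 [ 0.654 -0.129] [ 0.651 -0.185] 0.0554 [ 0.694 -0.141] [ 0.694 -0.184] 0.0431
242 211 142 153
0.02 [ 0.67420169 -0.12591435] [ 0.67424394 -0.19188875]
0.031 [ 0.67967836 -0.12839769] [ 0.6797177  -0.18982189]
0.04 [ 0.68415927 -0.13042951] [ 0.68419623 -0.18813083]
```

The fingers read 50 mm apart with nothing between them. Both views put the tips at about z = 0.045 while the TCP reads 0.006, so the tips seem to stand well behind the reported TCP. I'll raise the arm, shut the fingers and triangulate the tips.

Request:
move_arm(
  targets=[
    [0,0.003,0.035,0,0,0,0.06],
    [0,0,0.035,0,0,0,0],
    [0,0,0.03,0,0,0,0],
    [0,0,0,0,0,0,0],
    [0,0,0,0,0,0,0],
    [0,0,0,0,0,0,0],
    [0,0,0,0,0,0,0],
  ],
)

```text
time_s: 3.83
ee_pos: [0.6766, -0.1595, 0.1042]
orientation: [1.0, -0.0, -0.001, -0.0]
wrist_force: [0.1, -0.1, -0.4]
grip_width: -0.0002
gripper_force: 0.0
```

Run:
```python
from station import r, imaging
from h import *
st=r.get_state();s=imaging.snapshot("side");w=imaging.snapshot("wrist")
S,W=cam(s),cam(w,st); e=st["ee_pos"]; print(e,st["grip_width"])
def crop(im,c,half,k):
    im=im.copy()
    p=proj(c,e); print("tcp px",p); cv2.circle(im,tuple(int(round(v)) for v in p),1,(255,0,255),-1)
    x,y=p.astype(int); x0=max(x-half,0);y0=max(min(y-half,480-2*half),0)
    print((x0,y0)); return cv2.resize(im[y0:y0+2*half,x0:x0+2*half],(k,k),interpolation=cv2.INTER_CUBIC)
cv2.imwrite("pics/s4.png",np.hstack([crop(s["img"],S,50,400),crop(w["img"],W,130,400)])[:,:,::-1])
```

```text
[ 0.67659631 -0.15952438  0.10416821] -0.00020404542748721604
tcp px [308.03269159 165.92830353]
(np.int64(258), np.int64(115))
tcp px [320.89853901 283.96445943]
(np.int64(190), np.int64(153))
```

View pics/s4.png

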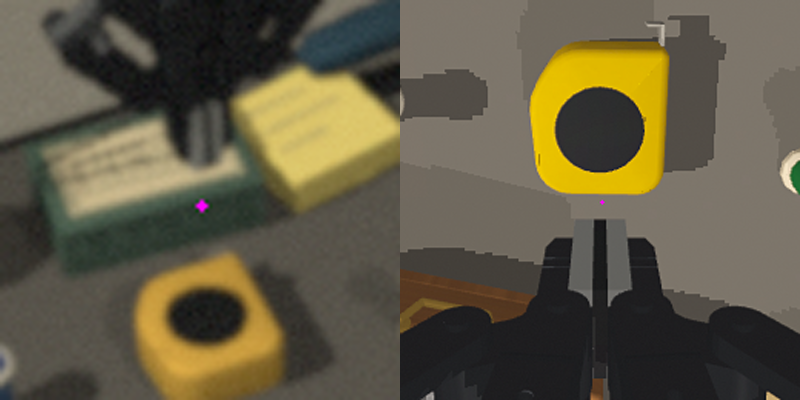

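Run:
```python
from station import r, imaging
from h import *
st=r.get_state();s=imaging.snapshot("side");w=imaging.snapshot("wrist")
S,W=cam(s),cam(w,st); e=st["ee_pos"]
for dz in(0,.01,.015,.02,.025,.03): print(dz,onz(S,(309,156.5),e[2]+dz)-e,onz(W,(320,295),e[2]+dz)-e)
```

```text
0 [ 2.15621075e-02 -1.09735446e-02 -8.32667268e-17] [-0.00603545  0.00044239  0.        ]
0.01 [ 0.01191051 -0.00730999  0.01      ] [-0.00128147  0.00045224  0.01      ]
0.015 [ 0.0070847  -0.00547821  0.015     ] [0.00109552 0.00045717 0.015     ]
0.02 [ 0.0022589  -0.00364644  0.02      ] [0.00347251 0.00046209 0.02      ]
0.025 [-0.0025669  -0.00181466  0.025     ] [0.0058495  0.00046702 0.025     ]
0.03 [-7.39269909e-03  1.71186811e-05  3.00000000e-02] [0.0082265  0.00047194 0.03      ]
```

Shut, the fingertips are about 31 mm above the reported TCP, so I'll work with that offset (about 40–45 mm when open). Descending about 130 mm from here.

Request:
move_arm(
  targets=[
    [0.003,0,0,0,0,0,0.085],
    [0,0,0,0,0,0,0.085],
    [0,0,0,0,0,0,0.085],
    [0,0,-0.035,0,0,0,0.085],
    [0,0,-0.035,0,0,0,0.085],
    [0,0,-0.025,0,0,0,0.085],
    [0,0,-0.02,0,0,0,0.085],
    [0,0,0,0,0,0,0.085],
  ],
)

```text
time_s: 4.7
ee_pos: [0.6775, -0.1591, -0.0141]
orientation: [1.0, 0.0, -0.003, -0.001]
wrist_force: [-1.7, -0.1, -0.1]
grip_width: 0.085
gripper_force: 0.0
```

Request:
move_arm(
  targets=[
    [0,0,-0.01,0,0,0,0.085],
    [0,0,-0.01,0,0,0,0.085],
    [0,0,0,0,0,0,0.085],
    [0,0,0,0,0,0,0.05],
    [0,0,0,0,0,0,0.05],
    [0,0,0,0,0,0,0.05],
    [0,0,0,0,0,0,0.05],
  ],
  newtons=50,
)

```text
time_s: 5.28
ee_pos: [0.6811, -0.1599, -0.0282]
orientation: [1.0, -0.0, 0.001, 0.0]
wrist_force: [-1.3, -0.6, 5.0]
grip_width: 0.0585
gripper_force: 54.2
```

Request:
move_arm(
  targets=[
    [0,0,0.03,0,0,0,0.05],
    [0,0,0.035,0,0,0,0.05],
    [0,0,0.035,0,0,0,0.05],
    [-0.02,0.01,0.02,0,0,-0.05,0.05],
    [-0.035,0.02,0,0,0,-0.06,0.05],
    [-0.035,0.02,0,0,0,-0.06,0.05],
    [-0.035,0.02,0,0,0,-0.06,0.05],
    [-0.035,0.015,0,0,0,0,0.05],
  ],
)

```text
time_s: 5.95
ee_pos: [0.5188, -0.0732, 0.0911]
orientation: [0.993, -0.117, 0.001, -0.0]
wrist_force: [0.4, 0.1, -1.5]
grip_width: 0.0585
gripper_force: 55.5
```

Request:
move_arm(
  targets=[
    [-0.016,0.004,0,0,0,0,0.05],
    [0,0,0,0,0,0,0.05],
    [0,0,0,0,0,0,0.05],
  ],
)

```text
time_s: 6.2
ee_pos: [0.5044, -0.0706, 0.0915]
orientation: [0.993, -0.115, 0.001, 0.0]
wrist_force: [0.1, 0.3, -1.3]
grip_width: 0.0587
gripper_force: 55.5
```

Run:
```python
from station import r, imaging
from h import *
st=r.get_state();s=imaging.snapshot("side");w=imaging.snapshot("wrist");t=imaging.snapshot("top")
print(st["ee_pos"],R.from_quat(st["orientation"]).as_euler("zyx",degrees=True),st["gripper_force"])
cv2.imwrite("pics/s5.png",np.hstack([cv2.resize(s["img"][190:370,200:400],(400,360)),cv2.resize(w["img"],(400,300))[:300] if 0 else cv2.copyMakeBorder(cv2.resize(w["img"],(400,300)),0,60,0,0,cv2.BORDER_CONSTANT)])[:,:,::-1])
```

```text
[ 0.50438439 -0.07055269  0.0914653 ] [1.31615536e+01 9.93625088e-02 1.79973265e+02] 55.4990688955877
```

View pics/s5.png

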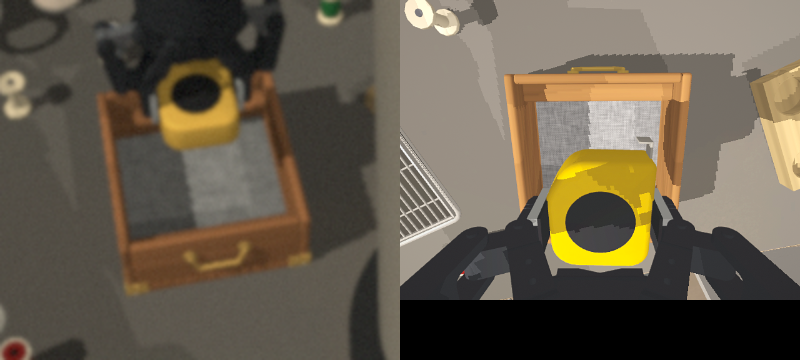

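The tape is square over the box and centred (wrist crop: box 510–688, tape centre about 603). Lowering it.

Request:
move_arm(
  targets=[
    [0,0,-0.03,0,0,0,0.05],
    [0,0,-0.03,0,0,0,0.05],
    [0,0,-0.025,0,0,0,0.05],
    [0,0,-0.015,0,0,0,0.05],
    [0,0,-0.006,0,0,0,0.05],
    [0,0,-0.003,0,0,0,0.05],
    [0,0,0,0,0,0,0.05],
    [0,0,0,0,0,0,0.05],
  ],
)

```text
time_s: 7.02
ee_pos: [0.5052, -0.0707, -0.0179]
orientation: [0.993, -0.115, 0.001, -0.0]
wrist_force: [-0.8, 0.2, -1.9]
grip_width: 0.0582
gripper_force: 55.4
```

Request:
move_arm(
  targets=[
    [0,0,-0.002,0,0,0,0.05],
    [0,0,0,0,0,0,0.05],
    [0,0,0,0,0,0,0.085],
    [0,0,0,0,0,0,0.085],
    [0,0,0,0,0,0,0.085],
    [0,0,0,0,0,0,0.085],
    [0,0,0,0,0,0,0.085],
  ],
)

```text
time_s: 7.6
ee_pos: [0.5046, -0.0706, -0.0204]
orientation: [0.993, -0.115, 0.0, -0.0]
wrist_force: [0.4, 0.3, 2.5]
grip_width: 0.0849
gripper_force: 1.2
```

Request:
move_arm(
  targets=[
    [0,0,0.03,0,0,0,0.085],
    [0,0,0.035,0,0,0,0.085],
    [0,0,0.04,0,0,0,0.085],
    [0,0,0.04,0,0,0,0.085],
    [0,0,0.04,0,0,0,0.085],
    [0,0,0.04,0,0,0,0.085],
    [0,0,0,0,0,0,0.085],
  ],
)

```text
time_s: 8.18
ee_pos: [0.5075, -0.0709, 0.2119]
orientation: [0.993, -0.115, 0.005, -0.0]
wrist_force: [1.3, -0.7, 0.4]
grip_width: 0.085
gripper_force: 0.0
```

Run:
```python
from station import r, imaging
import pickle
st=r.get_state();w=imaging.snapshot("wrist");t=imaging.snapshot("top")
pickle.dump((st,w,t),open("d1.pkl","wb"))
```

Request:
move_arm(
  targets=[
    [-0.002,-0.032,0,0,0,0.06,0.085],
    [-0.002,-0.032,0,0,0,0.06,0.085],
    [-0.003,-0.032,0,0,0,0.06,0.085],
    [-0.003,-0.032,0,0,0,0.06,0.085],
    [-0.003,-0.032,0,0,0,0.06,0.085],
    [-0.003,-0.032,0,0,0,0.06,0.085],
    [-0.003,-0.032,0,0,0,0.06,0.085],
    [-0.003,-0.026,0,0,0,0.05,0.085],
  ],
)

```text
time_s: 8.95
ee_pos: [0.4808, -0.3228, 0.2028]
orientation: [0.993, 0.121, -0.001, -0.001]
wrist_force: [0.6, 0.5, -0.3]
grip_width: 0.085
gripper_force: 0.0
```

Request:
move_arm(
  targets=[
    [0,0,0,0,0,0,0.085],
    [0,0,0,0,0,0,0.085],
  ],
)

```text
time_s: 9.12
ee_pos: [0.481, -0.3217, 0.2027]
orientation: [0.993, 0.118, -0.001, -0.001]
wrist_force: [0.2, 0.7, -0.0]
grip_width: 0.085
gripper_force: 0.0
```

Run:
```python
from station import r, imaging
from h import *
import pickle
st=r.get_state();w=imaging.snapshot("wrist"); pickle.dump((st,w),open("d2.pkl","wb"))
s1,w1,t1=pickle.load(open("d1.pkl","rb"))
print(st["ee_pos"],R.from_quat(st["orientation"]).as_euler("zyx",degrees=True))
f=lambda i:cv2.copyMakeBorder(cv2.resize(i,(400,300)),0,0,0,0,0)
a=cv2.resize(t1["img"][195:320,225:350],(300,300));o=np.zeros((600,800,3),np.uint8)
o[:300,:400]=f(w1["img"]);o[:300,400:]=f(w["img"]);o[300:,:300]=a
cv2.imwrite("pics/s6.png",o[:,:,::-1])
```

```text
[ 0.48098596 -0.32172375  0.20265014] [-1.35580065e+01 -1.42928391e-01 -1.79929671e+02]
```

View pics/s6.png

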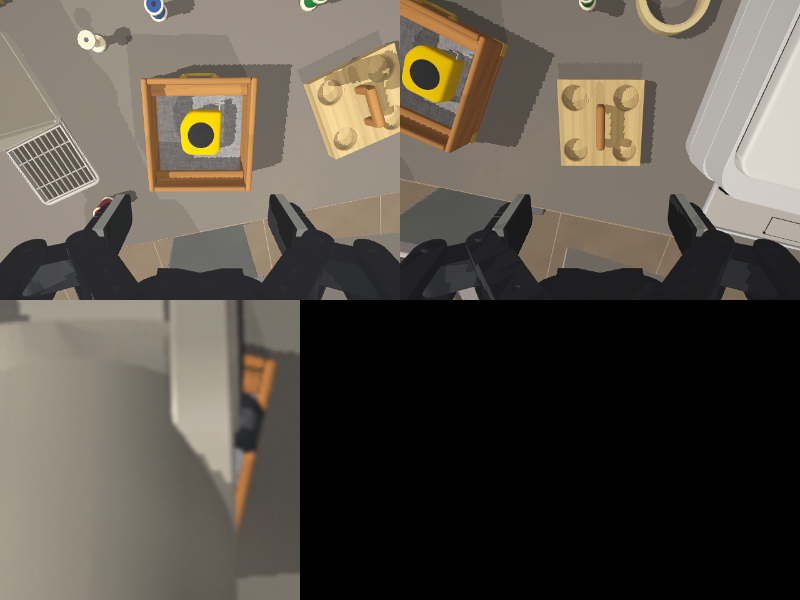

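The tape lies inside the box at (200,135) in the left crop, and the tray is square under the hand with its handle at (601,127). Now the precise box and tray poses.

Run:
```python
from h import *
import pickle
s1,w1,t1=pickle.load(open("d1.pkl","rb"));s2,w2=pickle.load(open("d2.pkl","rb"));d=pickle.load(open("d0.pkl","rb"));T=cam(d["top"])
def quad(m):
    c=cv2.convexHull(big(m)); e=1
    while True:
        a=cv2.approxPolyDP(c,e,True)
        if len(a)<=4: return a[:,0]
        e+=1
def rep(n,P):
    P=np.array(P)[:,:2];k=np.argmax(P[:,0]+P[:,1]);P=np.roll(P,-k,0)
    L=[np.linalg.norm(P[i]-P[i-1]) for i in range(4)]
    A=[np.degrees(np.arctan2(*(P[i]-P[i-1])[::-1])) for i in range(4)]
    print(n,P.round(4).tolist(),"c",P.mean(0).round(4),np.round(L,4),np.round(A,1))
C=cam(w1,s1); m=hsvmask(w1["img"],(5,110,60),(17,255,255),(215,110,425,320))
m=cv2.morphologyEx(m,cv2.MORPH_OPEN,np.ones((3,3)))
q=quad(m);print(q.tolist()); rep("box",[onz(C,p,.068) for p in q])
C=cam(w2,s2)
b=(240,120,420,275)
m=hsvmask(w2["img"],(8,50,90),(28,255,255),b);q=quad(m);print(q.tolist());rep("tray",[onz(C,p,.022) for p in q])
m=hsvmask(w2["img"],(5,130,60),(14,255,255),(300,150,345,255)); rr=cv2.minAreaRect(big(m));print(rr,"handle",onz(C,rr[0],.054))
mt=hsvmask(d["top"]["img"],(5,130,60),(14,255,255),(415,240,445,290)); rt=cv2.minAreaRect(big(mt));print(rt,tri(C,rr[0],T,rt[0]))
print("box-corner heights: ", tri(cam(w1,s1),(228,126),T,(257.5,203)),tri(cam(w1,s1),(411,126),T,(339.5,220.75)))
```

```text
[[410, 124], [400, 304], [241, 306], [225, 127]]
box [[0.598, -0.0132], [0.5663, -0.1585], [0.4113, -0.124], [0.4428, 0.0197]] c [ 0.5046 -0.069 ] [0.1586 0.1487 0.1588 0.1471] [ -12.  -102.3  167.5   77.7]
[[391, 127], [383, 265], [258, 265], [251, 127]]
tray [[0.5374, -0.2438], [0.5669, -0.3656], [0.4385, -0.3962], [0.409, -0.2747]] c [ 0.488  -0.3201] [0.1321 0.1253 0.132  0.1251] [  13.5  -76.4 -166.6  103.6]
((320.9999694824219, 203.49996948242188), (72.99998474121094, 11.999998092651367), 90.0) handle [ 0.4909915 -0.3195543  0.054    ]
((428.91180419921875, 265.6470947265625), (34.1975212097168, 7.761139392852783), 75.96376037597656) [ 0.48875776 -0.32016634  0.04296999]
box-corner heights:  [ 0.59786138 -0.0160347   0.06782732] [ 0.56524003 -0.159641    0.06820974]
```

Request:
move_arm(
  targets=[
    [0.004,0.001,-0.03,0,0,0,0.05],
    [0.004,0,-0.035,0,0,0,0.05],
    [0,0,-0.035,0,0,0,0.05],
    [0,0,-0.035,0,0,0,0.05],
    [0,0,-0.03,0,0,0,0.05],
    [0,0,-0.02,0,0,0,0.05],
    [0,0,-0.01,0,0,0,0.05],
    [0,0,0,0,0,0,0.05],
  ],
)

```text
time_s: 9.83
ee_pos: [0.4893, -0.3176, 0.0072]
orientation: [0.993, 0.12, -0.002, -0.001]
wrist_force: [-0.3, 0.8, 0.9]
grip_width: 0.0499
gripper_force: 0.0
```

Request:
move_arm(
  targets=[
    [0,0,-0.003,0,0,0,0.05],
    [0,0,0,0,0,0,0],
    [0,0,0,0,0,0,0],
    [0,0,0,0,0,0,0],
    [0,0,0,0,0,0,0],
    [0,0,0,0,0,0,0],
    [0,0,0,0,0,0,0],
  ],
  newtons=70,
)

```text
time_s: 10.42
ee_pos: [0.491, -0.32, 0.0078]
orientation: [0.993, 0.119, 0.001, 0.001]
wrist_force: [-2.2, 2.4, 9.2]
grip_width: 0.0101
gripper_force: 69.3
```

Request:
move_arm(
  targets=[
    [0,0,0.015,0,0,0,0],
    [0,0,0.025,0,0,0,0],
    [0,0,0.035,0,0,0,0],
    [0,0,0.035,0,0,0,0],
    [0,0,0.01,0,0,0,0],
    [0,0,0,0,0,0,0],
  ],
)

```text
time_s: 10.92
ee_pos: [0.492, -0.3206, 0.1301]
orientation: [0.993, 0.119, 0.002, 0.002]
wrist_force: [0.2, -0.6, -1.9]
grip_width: 0.0099
gripper_force: 69.1
```

Request:
move_arm(
  targets=[
    [0.002,0.025,0,0,0,-0.057,0],
    [0.002,0.032,0,0,0,-0.058,0],
    [0.002,0.034,0,0,0,-0.058,0],
    [0.002,0.034,0,0,0,-0.058,0],
    [0.002,0.034,0,0,0,-0.058,0],
    [0.002,0.034,0,0,0,-0.058,0],
    [0.002,0.032,0,0,0,-0.056,0],
    [0.002,0.025,0,0,0,-0.056,0],
  ],
)

```text
time_s: 11.58
ee_pos: [0.5055, -0.0669, 0.1254]
orientation: [0.994, -0.11, -0.001, -0.0]
wrist_force: [1.1, -0.0, -2.3]
grip_width: 0.0103
gripper_force: 69.0
```

Request:
move_arm(
  targets=[
    [0,0,0,0,0,0,0],
    [0,0,0,0,0,0,0],
    [0,0,0,0,0,0,0],
  ],
)

```text
time_s: 11.83
ee_pos: [0.5058, -0.0701, 0.1256]
orientation: [0.994, -0.109, -0.001, 0.0]
wrist_force: [-0.5, -0.8, -2.3]
grip_width: 0.0101
gripper_force: 69.1
```

Run:
```python
from station import r, imaging
from h import *
import pickle
st=r.get_state();w=imaging.snapshot("wrist");s=imaging.snapshot("side"); pickle.dump((st,w,s),open("d3.pkl","wb"))
print(st["ee_pos"],R.from_quat(st["orientation"]).as_euler("zyx",degrees=True),st["grip_width"])
cv2.imwrite("pics/s7.png",np.hstack([cv2.resize(s["img"][170:350,200:400],(400,360)),cv2.copyMakeBorder(cv2.resize(w["img"],(400,300)),0,60,0,0,cv2.BORDER_CONSTANT)])[:,:,::-1])
```

```text
[ 0.50577934 -0.07010504  0.12564577] [ 1.25250221e+01 -6.40462246e-02  1.79988931e+02] 0.010083886120153204
```

View pics/s7.png

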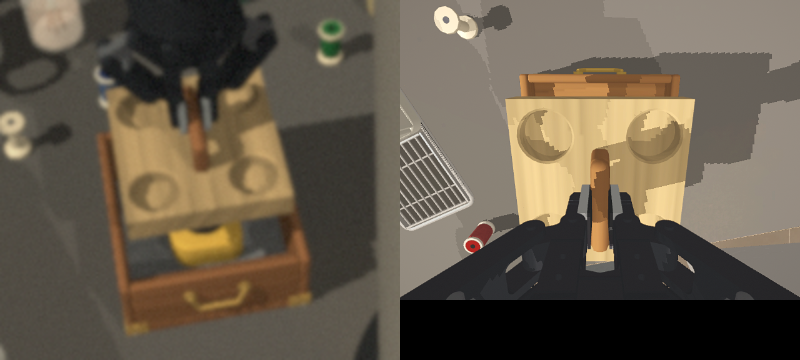

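Run:
```python
from h import *
import pickle
st,w,s=pickle.load(open("d3.pkl","rb")); C=cam(w,st)
im=w["img"]; m=hsvmask(im,(14,60,90),(28,200,255),(140,140,500,345)); m=cv2.morphologyEx(m,cv2.MORPH_OPEN,np.ones((5,5)))
hull=cv2.convexHull(big(m))[:,0]
L=hull[np.argmin(hull.sum(1))];Rr=hull[np.argmax(hull[:,0]-hull[:,1])]
print(L,Rr,cv2.boundingRect(hull))
bc=np.array([.5046,-.0695]); a=np.radians(-12.8); Y=np.array([np.cos(a),np.sin(a)]);X=np.array([-np.sin(a),np.cos(a)])
for z in(.136,.140,.144):
    p,q=onz(C,L,z)[:2],onz(C,Rr,z)[:2]; v=p-q; n=np.array([v[1],-v[0]])/np.linalg.norm(v)
    c=(p+q)/2-.066*n; print(z,np.linalg.norm(v),"yaw",np.degrees(np.arctan2(n[1],n[0])),"centre",c,"err box frame x,y",(c-bc)@X,(c-bc)@Y, "hand err",(c-st["ee_pos"][:2])@Y)
# box rim far corners in same image
```

```text
[168 158] [471 158] (168, 140, 304, 205)
0.136 0.12816022912296418 yaw -12.476284987678207 centre [ 0.50225591 -0.06872989] err box frame x,y 0.00023164348643802996 -0.0024564509310000585 hand err -0.0037405310412504606
0.14 0.12502527021990106 yaw -12.476284987678225 centre [ 0.50259119 -0.06880389] err box frame x,y 0.0002337655397070084 -0.002113108856621577 hand err -0.003397188966871979
0.144 0.12189031131683792 yaw -12.476284987678193 centre [ 0.50292647 -0.06887789] err box frame x,y 0.00023588759297593534 -0.0017697667822431972 hand err -0.0030538468924935992
```

Tray error in the box frame is x +0.2 mm, y −2 mm, yaw under 0.5°. Nudging x by 2 mm and lowering.

Request:
move_arm(
  targets=[
    [0.002,0,-0.01,0,0,-0.004,0],
    [0,0,-0.02,0,0,0,0],
    [0,0,-0.015,0,0,0,0],
    [0,0,-0.01,0,0,0,0],
    [0,0,-0.008,0,0,0,0],
    [0,0,-0.005,0,0,0,0],
    [0,0,0,0,0,0,0],
    [0,0,0,0,0,0,0],
  ],
)

```text
time_s: 12.6
ee_pos: [0.5085, -0.0697, 0.0585]
orientation: [0.994, -0.111, 0.0, -0.0]
wrist_force: [0.5, -0.3, -2.1]
grip_width: 0.0099
gripper_force: 69.0
```

Request:
move_arm(
  targets=[
    [0,0,-0.002,0,0,0,0],
    [0,0,-0.002,0,0,0,0],
    [0,0,-0.001,0,0,0,0],
    [0,0,0,0,0,0,0],
  ],
)

```text
time_s: 12.93
ee_pos: [0.5086, -0.0696, 0.0538]
orientation: [0.994, -0.111, 0.0, -0.0]
wrist_force: [-1.3, 0.6, 0.9]
grip_width: 0.0101
gripper_force: 69.4
```

Contact with the ledges: the wrist force went from −2.1 to +0.9 at the expected height. Releasing and rising.

Request:
move_arm(
  targets=[
    [0,0,0,0,0,0,0.03],
    [0,0,0,0,0,0,0.05],
    [0,0,0,0,0,0,0.05],
    [0,0,0.03,0,0,0,0.05],
    [0,0,0.04,0,0,0,0.05],
    [0,0,0.04,0,0,0,0.05],
    [0,0,0.04,0,0,0,0.05],
    [0,0,0,0,0,0,0.05],
  ],
)

```text
time_s: 13.6
ee_pos: [0.5118, -0.0698, 0.2109]
orientation: [0.994, -0.112, 0.005, -0.0]
wrist_force: [1.8, 0.1, 0.5]
grip_width: 0.0498
gripper_force: 0.0
```

Run:
```python
from station import r, imaging
from h import *
import pickle
st=r.get_state();w=imaging.snapshot("wrist");s=imaging.snapshot("side"); pickle.dump((st,w,s),open("d4.pkl","wb"))
print(st["ee_pos"])
cv2.imwrite("pics/s8.png",np.hstack([cv2.resize(s["img"][190:370,200:400],(400,360)),cv2.copyMakeBorder(cv2.resize(w["img"],(400,300)),0,60,0,0,cv2.BORDER_CONSTANT)])[:,:,::-1])
```

```text
[ 0.51178732 -0.06975856  0.21092362]
```

View pics/s8.png

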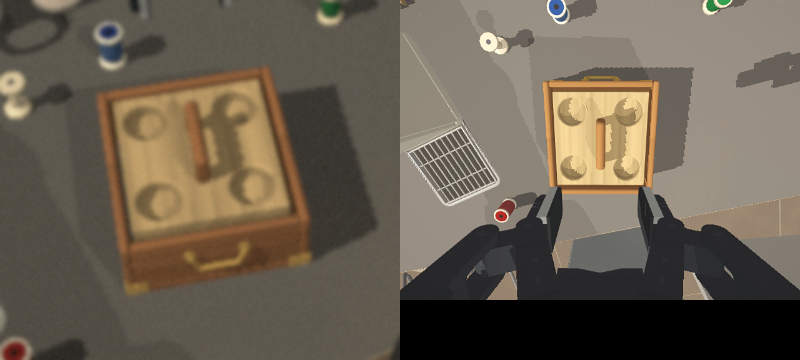

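The tray sits flush inside the rim with all four wells free. Now measure the tray pose and the spool labels from the stored pictures.

```bash
cat > lab.py <<'E'
from h import *
HS={"red":((0,150,80),(8,255,255)),"blue":((100,110,60),(125,255,255)),"green":((55,110,50),(85,255,255))}
def label(im,n,box=None):
    """centre of the label (rounder, upper blob) of spool n"""
    m=hsvmask(im,*HS[n],box); cs,_=cv2.findContours(m,cv2.RETR_EXTERNAL,cv2.CHAIN_APPROX_NONE)
    return [(tuple(np.round(cv2.minAreaRect(c)[0],1)),tuple(np.round(cv2.minAreaRect(c)[1],1))) for c in cs if cv2.contourArea(c)>25]
E
python3 - <<'E'
from lab import *
import pickle
s1,w1,t1=pickle.load(open("d1.pkl","rb"));s2,w2=pickle.load(open("d2.pkl","rb"));s4,w4,_=pickle.load(open("d4.pkl","rb"))
C=cam(w4,s4);im=w4["img"]
m=hsvmask(im,(16,40,110),(30,200,255),(240,138,405,300));m=cv2.morphologyEx(m,cv2.MORPH_OPEN,np.ones((5,5)))
c=cv2.convexHull(big(m));e=1
while len(cv2.approxPolyDP(c,e,True))>4:e+=1
q=cv2.approxPolyDP(c,e,True)[:,0];P=np.array([onz(C,p,.068)[:2] for p in q]);print(q.tolist(),P.round(4).tolist(),P.mean(0))
print([np.degrees(np.arctan2(*(P[i]-P[i-1])[::-1])).round(1) for i in range(4)],[np.linalg.norm(P[i]-P[i-1]).round(4) for i in range(4)])
for k,(st,w) in {"w1":(s1,w1),"w2":(s2,w2),"w4":(s4,w4)}.items():
    for n in HS:
        for p,sz in label(w["img"],n): print(k,n,p,sz,onz(cam(w,st),p,.04)[:2].round(4))
E
```

```text
[[398, 147], [389, 295], [252, 295], [244, 147]] [[0.5558, -0.1443], [0.4277, -0.115], [0.4553, 0.0073], [0.5835, -0.022]] [ 0.50559074 -0.06852792]
[np.float64(-102.8), np.float64(167.1), np.float64(77.3), np.float64(-12.9)] [np.float64(0.1254), np.float64(0.1314), np.float64(0.1253), np.float64(0.1315)]
w1 red (np.float64(166.6), np.float64(323.4)) (np.float64(6.9), np.float64(22.8)) [0.4292 0.1089]
w1 blue (np.float64(257.1), np.float64(22.6)) (np.float64(9.5), np.float64(21.3)) [ 0.6713 -0.0563]
w1 blue (np.float64(245.5), np.float64(9.5)) (np.float64(19.0), np.float64(23.0)) [ 0.6825 -0.0498]
w1 green (np.float64(496.5), np.float64(5.5)) (np.float64(11.0), np.float64(19.0)) [ 0.6392 -0.2469]
w2 green (np.float64(300.4), np.float64(6.3)) (np.float64(8.7), np.float64(19.4)) [ 0.6359 -0.2678]
w4 red (np.float64(161.5), np.float64(345.5)) (np.float64(15.0), np.float64(17.0)) [0.4094 0.1229]
w4 red (np.float64(167.4), np.float64(333.0)) (np.float64(12.4), np.float64(18.2)) [0.422 0.112]
w4 blue (np.float64(260.9), np.float64(27.1)) (np.float64(9.3), np.float64(20.6)) [ 0.6715 -0.0561]
w4 blue (np.float64(250.0), np.float64(11.5)) (np.float64(23.0), np.float64(22.0)) [ 0.6843 -0.0505]
w4 green (np.float64(518.0), np.float64(3.5)) (np.float64(7.0), np.float64(20.0)) [ 0.6423 -0.2611]
w4 green (np.float64(498.0), np.float64(9.6)) (np.float64(20.1), np.float64(14.9)) [ 0.6415 -0.2452]
```

Request:
move_arm(
  targets=[
    [0.02,0.003,0,0,0,0.12,0.045],
    [0.02,0.003,0,0,0,0.12,0.045],
    [0.02,0.003,0,0,0,0.12,0.045],
    [0.02,0.003,0,0,0,0.12,0.045],
    [0.02,0.003,0,0,0,0.12,0.045],
    [0.02,0.003,0,0,0,0.12,0.045],
    [0.02,0.001,0,0,0,0.12,0.045],
    [0.02,0,0,0,0,0.12,0.045],
  ],
)

```text
time_s: 14.37
ee_pos: [0.6686, -0.0501, 0.2016]
orientation: [0.932, 0.363, -0.001, -0.001]
wrist_force: [0.3, -0.1, 0.6]
grip_width: 0.0449
gripper_force: 0.0
```

Request:
move_arm(
  targets=[
    [0.005,0,0,0,0,0.12,0.045],
    [0.005,0,0,0,0,0.12,0.045],
    [0,0,0,0,0,0.12,0.045],
    [0,0,0,0,0,0.12,0.045],
    [0,0,0,0,0,0.12,0.045],
    [0,0,0,0,0,0,0.045],
    [0,0,0,0,0,0,0.045],
  ],
)

```text
time_s: 14.95
ee_pos: [0.6778, -0.0508, 0.2021]
orientation: [0.786, 0.618, -0.001, -0.001]
wrist_force: [0.5, 0.5, -0.0]
grip_width: 0.0451
gripper_force: 0.0
```

Run:
```python
from station import r, imaging
from lab import *
st=r.get_state();w=imaging.snapshot("wrist");C=cam(w,st)
e=R.from_quat(st["orientation"]).as_matrix();print(st["ee_pos"],"yaw",np.degrees(np.arctan2(e[1,0],e[0,0])),st["q"].round(2))
for n in HS:
    for p,sz in label(w["img"],n): print(n,p,sz,onz(C,p,.04)[:2].round(4))
```

```text
[ 0.67781998 -0.05075558  0.20208003] yaw 76.36631168820365 [ 0.28  0.47 -0.42  1.57  0.2   1.16 -0.42]
blue (np.float64(484.5), np.float64(473.1)) (np.float64(21.4), np.float64(9.3)) [ 0.7895 -0.3927]
blue (np.float64(328.5), np.float64(210.5)) (np.float64(19.0), np.float64(19.0)) [ 0.6855 -0.0504]
green (np.float64(340.0), np.float64(405.5)) (np.float64(13.0), np.float64(16.0)) [ 0.6487 -0.2619]
green (np.float64(339.5), np.float64(388.0)) (np.float64(16.0), np.float64(15.0)) [ 0.6531 -0.2399]
```

Request:
move_arm(
  targets=[
    [0.008,0,-0.035,0,0,0,0.045],
    [0,0,-0.04,0,0,0,0.045],
    [0,0,-0.04,0,0,0,0.045],
    [0,0,-0.035,0,0,0,0.045],
    [0,0,-0.03,0,0,0,0.045],
    [0,0,-0.02,0,0,0,0.045],
    [0,0,0,0,0,0,0.045],
    [0,0,0,0,0,0,0.045],
  ],
)

```text
time_s: 15.67
ee_pos: [0.6857, -0.0504, 0.0027]
orientation: [0.786, 0.619, -0.001, -0.001]
wrist_force: [-1.7, 0.0, 0.9]
grip_width: 0.0448
gripper_force: 0.0
```

Run:
```python
from station import r, imaging
from lab import *
st=r.get_state();w=imaging.snapshot("wrist");s=imaging.snapshot("side");C=cam(w,st);print(st["ee_pos"])
for n in ("blue",):
    for p,sz in label(w["img"],n): print(n,p,sz,onz(C,p,.04)[:2].round(4))
a=cv2.resize(s["img"][150:250,200:320],(480,400)); b=cv2.resize(w["img"][200:440,200:440],(320,320))
cv2.imwrite("pics/s9.png",np.hstack([a,cv2.copyMakeBorder(b,0,80,0,0,cv2.BORDER_CONSTANT)])[:,:,::-1])
```

```text
[ 0.68569148 -0.0504019   0.00270899]
blue (np.float64(319.0), np.float64(323.5)) (np.float64(41.0), np.float64(46.0)) [ 0.685  -0.0503]
blue (np.float64(318.7), np.float64(285.2)) (np.float64(28.6), np.float64(44.1)) [ 0.6888 -0.0338]
```

View pics/s9.png

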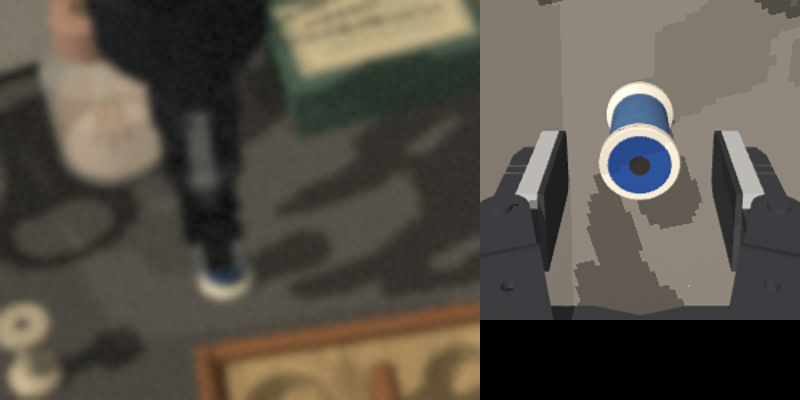

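The spool is centred between the fingers (wrist crop: label (640,165), fingers at 568 and 712). Lowering to its upper end and gripping.

Request:
move_arm(
  targets=[
    [0,0,-0.01,0,0,0,0.045],
    [0,0,-0.008,0,0,0,0.045],
    [0,0,0,0,0,0,0.045],
    [0,0,0,0,0,0,0.015],
    [0,0,0,0,0,0,0.015],
    [0,0,0,0,0,0,0.015],
    [0,0,0,0,0,0,0.015],
  ],
  newtons=30,
)

```text
time_s: 16.35
ee_pos: [0.6866, -0.0506, -0.0142]
orientation: [0.785, 0.62, 0.0, 0.0]
wrist_force: [-0.7, 0.4, -0.0]
grip_width: 0.0214
gripper_force: 29.3
```

Request:
move_arm(
  targets=[
    [0,0,0.03,0,0,0,0.015],
    [0,0,0.035,0,0,0,0.015],
    [0,0,0.035,0,0,0,0.015],
    [0,0,0.02,0,0,0,0.015],
    [0,0,0,0,0,0,0.015],
  ],
)

```text
time_s: 16.77
ee_pos: [0.689, -0.0505, 0.111]
orientation: [0.785, 0.62, 0.003, 0.002]
wrist_force: [-0.1, 0.5, -0.4]
grip_width: 0.0212
gripper_force: 29.4
```

Run:
```python
from station import r, imaging
from lab import *
st=r.get_state();w=imaging.snapshot("wrist");C=cam(w,st);e=st["ee_pos"];print(e,st["grip_width"])
for p,sz in label(w["img"],"blue"): print(p,sz,[(onz(C,p,e[2]+h)[:2]-e[:2]).round(4).tolist() for h in(.053,)])
c=np.array([.5056,-.069]);a=np.radians(-12.9);Y=np.array([np.cos(a),np.sin(a)]);X=np.array([-Y[1],Y[0]])
for x in(-.038,.038):
    for y in(-.04,.04): print((x,y),(c+x*X+y*Y).round(4))
cv2.imwrite("pics/s10.png",w["img"][150:450,150:490,::-1])
```

```text
[ 0.68901056 -0.05051408  0.11102118] 0.02119689715046863
(np.float64(319.0), np.float64(346.5)) (np.float64(45.0), np.float64(52.0)) [[-0.0013, -0.0004]]
(np.float64(316.9), np.float64(302.7)) (np.float64(35.6), np.float64(50.1)) [[0.0021, 0.017]]
(-0.038, -0.04) [ 0.4581 -0.0971]
(-0.038, 0.04) [ 0.5361 -0.115 ]
(0.038, -0.04) [ 0.4751 -0.023 ]
(0.038, 0.04) [ 0.5531 -0.0409]
```

View pics/s10.png

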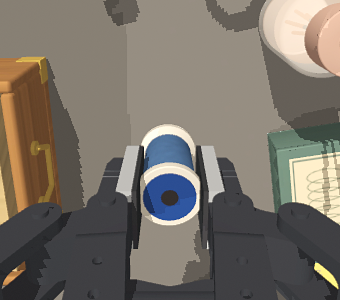

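The blue spool is held upright by its upper end. Carrying it to the well at (0.553, −0.041).

Request:
move_arm(
  targets=[
    [-0.03,0.002,0,0,0,0,0.015],
    [-0.035,0.003,0,0,0,0,0.015],
    [-0.035,0.002,0,0,0,0,0.015],
    [-0.025,0.002,0,0,0,0,0.015],
    [-0.009,0,0,0,0,0,0.015],
    [0,0,0,0,0,0,0.015],
    [0,0,0,0,0,0,0.015],
  ],
)

```text
time_s: 17.4
ee_pos: [0.5527, -0.0418, 0.1053]
orientation: [0.785, 0.62, 0.0, 0.0]
wrist_force: [1.7, 0.7, -0.6]
grip_width: 0.0218
gripper_force: 29.5
```

Request:
move_arm(
  targets=[
    [0,0,-0.015,0,0,0,0.015],
    [0,0,-0.015,0,0,0,0.015],
    [0,0,-0.01,0,0,0,0.015],
    [0,0,0,0,0,0,0.015],
    [0,0,0,0,0,0,0.015],
  ],
)

```text
time_s: 17.82
ee_pos: [0.5526, -0.0414, 0.0648]
orientation: [0.785, 0.62, -0.0, -0.001]
wrist_force: [0.5, -1.2, -0.2]
grip_width: 0.0216
gripper_force: 29.5
```

Request:
move_arm(
  targets=[
    [0,0,-0.01,0,0,0,0.015],
    [0,0,-0.008,0,0,0,0.015],
    [0,0,-0.004,0,0,0,0.015],
    [0,0,-0.002,0,0,0,0.015],
    [0,0,0,0,0,0,0.015],
    [0,0,0,0,0,0,0.015],
  ],
)

```text
time_s: 18.32
ee_pos: [0.5524, -0.0416, 0.0415]
orientation: [0.785, 0.62, -0.0, -0.0]
wrist_force: [-0.2, -0.6, -0.6]
grip_width: 0.0213
gripper_force: 29.5
```

Request:
move_arm(
  targets=[
    [0,0,-0.0015,0,0,0,0.015],
    [0,0,0,0,0,0,0.025],
    [0,0,0,0,0,0,0.035],
    [0,0,0,0,0,0,0.045],
    [0,0,0,0,0,0,0.045],
    [0,0,0.02,0,0,0,0.045],
    [0,0,0.035,0,0,0,0.045],
    [0,0,0.035,0,0,0,0.045],
  ],
)

```text
time_s: 18.98
ee_pos: [0.5514, -0.0414, 0.1303]
orientation: [0.785, 0.62, -0.001, -0.001]
wrist_force: [1.1, 0.3, 0.2]
grip_width: 0.0452
gripper_force: 0.0
```

Request:
move_arm(
  targets=[
    [0,0,0.03,0,0,0,0.045],
    [0,0,0.02,0,0,0,0.045],
    [0,0,0,0,0,0,0.045],
    [0,0,0,0,0,0,0.045],
  ],
)

```text
time_s: 19.32
ee_pos: [0.5529, -0.0417, 0.1809]
orientation: [0.785, 0.62, 0.001, 0.001]
wrist_force: [-0.0, 0.6, -0.5]
grip_width: 0.0453
gripper_force: 0.0
```

```bash
cat > look.py <<'E'
from station import r, imaging
from lab import *
import sys
st=r.get_state();w=imaging.snapshot("wrist");C=cam(w,st);e=st["ee_pos"];print(e,st["q"].round(2))
s=imaging.snapshot("side");S=cam(s);t=imaging.snapshot("top");T=cam(t)
for n in HS:
    for z in (.04,.094):
        print(n,z,"W",[(p,sz,onz(C,p,z)[:2].round(4).tolist()) for p,sz in label(w["img"],n)])
    print(n,"side",[(p,sz) for p,sz in label(s["img"],n,(100,100,420,420))],"top",[(p,sz,onz(T,p,.04)[:2].round(4).tolist(),onz(T,p,.094)[:2].round(4).tolist()) for p,sz in label(t["img"],n,(150,100,450,340))])
E
python3 look.py
```

```text
[ 0.55289849 -0.04174388  0.18094621] [ 0.35  0.28 -0.47  1.88  0.15  1.01 -0.41]
red 0.04 W [((np.float64(108.9), np.float64(59.2)), (np.float64(25.1), np.float64(32.0)), [0.4266, 0.1154]), ((np.float64(83.5), np.float64(53.5)), (np.float64(27.0), np.float64(25.0)), [0.4096, 0.1234])]
red 0.094 W [((np.float64(108.9), np.float64(59.2)), (np.float64(25.1), np.float64(32.0)), [0.4511, 0.1014]), ((np.float64(83.5), np.float64(53.5)), (np.float64(27.0), np.float64(25.0)), [0.437, 0.1081])]
red side [((np.float64(206.5), np.float64(366.0)), (np.float64(8.0), np.float64(9.0)))] top [((np.float64(178.5), np.float64(310.5)), (np.float64(7.0), np.float64(7.0)), [0.4105, 0.1232], [0.4099, 0.1113])]
blue 0.04 W [((np.float64(317.5), np.float64(236.0)), (np.float64(24.0), np.float64(25.0)), [0.5474, -0.0566]), ((np.float64(318.0), np.float64(217.0)), (np.float64(8.0), np.float64(22.0)), [0.5518, -0.0403])]
blue 0.094 W [((np.float64(317.5), np.float64(236.0)), (np.float64(24.0), np.float64(25.0)), [0.5512, -0.0411]), ((np.float64(318.0), np.float64(217.0)), (np.float64(8.0), np.float64(22.0)), [0.5549, -0.0276])]
blue side [((np.float64(273.9), np.float64(252.9)), (np.float64(4.8), np.float64(7.8))), ((np.float64(272.5), np.float64(241.5)), (np.float64(5.0), np.float64(7.0))), ((np.float64(400.8), np.float64(121.8)), (np.float64(12.0), np.float64(9.2)))] top []
green 0.04 W []
green 0.094 W []
green side [((np.float64(364.5), np.float64(194.5)), (np.float64(5.0), np.float64(7.0)))] top [((np.float64(395.0), np.float64(177.5)), (np.float64(7.0), np.float64(8.0)), [0.6497, -0.2627], [0.6375, -0.2558])]
```

Blue stands upright in its well: its label is at (0.551, −0.041) on the z = 0.094 plane. Next is red at (0.410, 0.123), turning the hand so the fingers stay parallel to the edge of the drip tray.

Request:
move_arm(
  targets=[
    [-0.012,0.02,0,0,0,-0.12,0.045],
    [-0.018,0.021,0,0,0,-0.12,0.045],
    [-0.018,0.021,0,0,0,-0.12,0.045],
    [-0.018,0.021,0,0,0,-0.12,0.045],
    [-0.018,0.021,0,0,0,-0.12,0.045],
    [-0.018,0.021,0,0,0,-0.12,0.045],
    [-0.018,0.02,0,0,0,-0.12,0.045],
    [-0.012,0.01,0,0,0,-0.12,0.045],
  ],
)

```text
time_s: 20.13
ee_pos: [0.4181, 0.1153, 0.179]
orientation: [0.983, 0.185, -0.001, -0.0]
wrist_force: [0.4, 0.8, 0.3]
grip_width: 0.045
gripper_force: 0.0
```

Request:
move_arm(
  targets=[
    [-0.005,0.005,-0.02,0,0,-0.12,0.045],
    [-0.003,0.003,-0.02,0,0,-0.12,0.045],
    [0,0,-0.02,0,0,0,0.045],
    [0,0,0,0,0,0,0.045],
    [0,0,0,0,0,0,0.045],
  ],
)

```text
time_s: 20.55
ee_pos: [0.4113, 0.1212, 0.119]
orientation: [0.998, 0.069, -0.002, 0.0]
wrist_force: [0.2, -0.4, 1.4]
grip_width: 0.0449
gripper_force: 0.0
```

```bash
python3 look.py | grep -v -e green -e blue
```

```text
[0.41128698 0.12122532 0.11900454] [ 0.02  0.16 -0.49  2.19  0.1   0.82 -1.97]
red 0.04 W [((np.float64(317.0), np.float64(240.0)), (np.float64(24.0), np.float64(26.0)), [0.4095, 0.1235]), ((np.float64(318.4), np.float64(220.5)), (np.float64(28.1), np.float64(13.1)), [0.4235, 0.1245])]
red 0.094 W [((np.float64(317.0), np.float64(240.0)), (np.float64(24.0), np.float64(26.0)), [0.4261, 0.1255]), ((np.float64(318.4), np.float64(220.5)), (np.float64(28.1), np.float64(13.1)), [0.4372, 0.1262])]
red side [((np.float64(206.5), np.float64(366.0)), (np.float64(7.8), np.float64(9.2)))] top []
```

Request:
move_arm(
  targets=[
    [-0.0015,0.002,-0.02,0,0,0,0.045],
    [0,0,-0.03,0,0,0,0.045],
    [0,0,-0.03,0,0,0,0.045],
    [0,0,-0.025,0,0,0,0.045],
    [0,0,-0.01,0,0,0,0.045],
    [0,0,0,0,0,0,0.045],
    [0,0,0,0,0,0,0.045],
  ],
)

```text
time_s: 21.28
ee_pos: [0.4113, 0.1236, 0.0057]
orientation: [0.998, 0.068, 0.0, -0.0]
wrist_force: [0.0, 0.1, 0.7]
grip_width: 0.0448
gripper_force: 0.0
```

```bash
python3 look.py | grep -v -e green -e blue
```

```text
[0.41131455 0.12355577 0.00569808] [-0.07  0.36 -0.43  2.27  0.28  0.55 -2.15]
red 0.04 W [((np.float64(321.2), np.float64(321.4)), (np.float64(42.0), np.float64(44.7)), [0.4097, 0.1234])]
red 0.094 W [((np.float64(321.2), np.float64(321.4)), (np.float64(42.0), np.float64(44.7)), [0.4395, 0.1278])]
red side [] top []
```

Centred. Lowering 20 mm and gripping.

Request:
move_arm(
  targets=[
    [-0.0015,0,-0.01,0,0,0,0.045],
    [0,0,-0.01,0,0,0,0.045],
    [0,0,0,0,0,0,0.045],
    [0,0,0,0,0,0,0.015],
    [0,0,0,0,0,0,0.015],
    [0,0,0,0,0,0,0.015],
    [0,0,0,0,0,0,0.015],
  ],
  newtons=30,
)

```text
time_s: 22.02
ee_pos: [0.4095, 0.1235, -0.0149]
orientation: [0.998, 0.068, 0.0, -0.0]
wrist_force: [-0.8, 0.2, 0.1]
grip_width: 0.0211
gripper_force: 29.3
```

Request:
move_arm(
  targets=[
    [0,0,0.03,0,0,0,0.015],
    [0,0,0.035,0,0,0,0.015],
    [0,0,0.035,0,0,0,0.015],
    [0,0,0.03,0,0,0,0.015],
    [0,0,0,0,0,0,0.015],
    [0,0,0,0,0,0,0.015],
  ],
)

```text
time_s: 22.52
ee_pos: [0.4105, 0.1234, 0.1166]
orientation: [0.998, 0.068, 0.002, -0.0]
wrist_force: [-0.8, -0.7, -0.4]
grip_width: 0.0208
gripper_force: 29.4
```

```bash
python3 look.py | grep -v -e green -e blue
```

```text
[0.41052533 0.12343134 0.11661663] [ 0.03  0.16 -0.51  2.19  0.11  0.81 -1.98]
red 0.04 W [((np.float64(320.0), np.float64(345.0)), (np.float64(46.0), np.float64(52.0)), [0.3281, 0.1125]), ((np.float64(305.4), np.float64(291.6)), (np.float64(11.2), np.float64(29.1)), [0.3703, 0.1289])]
red 0.094 W [((np.float64(320.0), np.float64(345.0)), (np.float64(46.0), np.float64(52.0)), [0.3619, 0.1172]), ((np.float64(305.4), np.float64(291.6)), (np.float64(11.2), np.float64(29.1)), [0.3951, 0.1301])]
red side [] top []
```

Request:
move_arm(
  targets=[
    [0.004,-0.01,0,0,0,0.12,0.015],
    [0.008,-0.018,0,0,0,0.122,0.015],
    [0.008,-0.018,0,0,0,0.122,0.015],
    [0.008,-0.018,0,0,0,0.122,0.015],
    [0.008,-0.018,0,0,0,0.122,0.015],
    [0.008,-0.018,0,0,0,0.122,0.015],
    [0.008,-0.018,0,0,0,0.12,0.015],
    [0.006,-0.016,0,0,0,0.12,0.015],
  ],
)

```text
time_s: 23.33
ee_pos: [0.4671, -0.0117, 0.1136]
orientation: [0.849, 0.528, -0.001, -0.001]
wrist_force: [0.1, -0.0, 0.2]
grip_width: 0.0216
gripper_force: 29.4
```

Request:
move_arm(
  targets=[
    [0.005,-0.009,0,0,0,0.12,0.015],
    [0.002,-0.0035,0,0,0,0.12,0.015],
    [0,0,0,0,0,0,0.015],
    [0,0,0,0,0,0,0.015],
    [0,0,0,0,0,0,0.015],
  ],
)

```text
time_s: 23.75
ee_pos: [0.4738, -0.0226, 0.1143]
orientation: [0.783, 0.622, -0.0, -0.001]
wrist_force: [0.4, 0.1, -1.2]
grip_width: 0.0212
gripper_force: 29.4
```

Request:
move_arm(
  targets=[
    [0.001,0,-0.015,0,0,0,0.015],
    [0,0,-0.02,0,0,0,0.015],
    [0,0,-0.015,0,0,0,0.015],
    [0,0,-0.012,0,0,0,0.015],
    [0,0,-0.007,0,0,0,0.015],
    [0,0,-0.004,0,0,0,0.015],
    [0,0,0,0,0,0,0.015],
    [0,0,0,0,0,0,0.015],
  ],
)

```text
time_s: 24.42
ee_pos: [0.4756, -0.0229, 0.0422]
orientation: [0.782, 0.624, 0.0, 0.0]
wrist_force: [0.4, 0.2, 0.7]
grip_width: 0.0212
gripper_force: 29.4
```

Request:
move_arm(
  targets=[
    [0,0,-0.0025,0,0,0,0.015],
    [0,0,0,0,0,0,0.025],
    [0,0,0,0,0,0,0.035],
    [0,0,0,0,0,0,0.045],
    [0,0,0,0,0,0,0.045],
    [0,0,0.02,0,0,0,0.045],
    [0,0,0.035,0,0,0,0.045],
    [0,0,0.035,0,0,0,0.045],
  ],
)

```text
time_s: 25.08
ee_pos: [0.4743, -0.0227, 0.1299]
orientation: [0.782, 0.624, -0.001, -0.001]
wrist_force: [0.9, 0.2, -0.2]
grip_width: 0.0448
gripper_force: 0.0
```

Request:
move_arm(
  targets=[
    [0,0,0.03,0,0,0,0.045],
    [0,0,0.02,0,0,0,0.045],
    [0,0,0,0,0,0,0.045],
    [0,0,0,0,0,0,0.045],
  ],
)

```text
time_s: 25.42
ee_pos: [0.4759, -0.0234, 0.1804]
orientation: [0.782, 0.623, 0.001, 0.001]
wrist_force: [-0.0, -1.0, 0.5]
grip_width: 0.045
gripper_force: 0.0
```

```bash
python3 look.py
```

```text
[ 0.47593604 -0.02335393  0.18037553] [ 0.45  0.16 -0.58  2.03  0.11  0.97 -0.41]
red 0.04 W [((np.float64(320.5), np.float64(234.5)), (np.float64(25.0), np.float64(25.0)), [0.4735, -0.0374]), ((np.float64(320.7), np.float64(215.7)), (np.float64(27.1), np.float64(11.6)), [0.4773, -0.0212])]
red 0.094 W [((np.float64(320.5), np.float64(234.5)), (np.float64(25.0), np.float64(25.0)), [0.4767, -0.022]), ((np.float64(320.7), np.float64(215.7)), (np.float64(27.1), np.float64(11.6)), [0.4799, -0.0086])]
red side [((np.float64(279.4), np.float64(292.0)), (np.float64(6.5), np.float64(12.6))), ((np.float64(277.5), np.float64(280.0)), (np.float64(6.0), np.float64(9.0)))] top []
blue 0.04 W [((np.float64(427.5), np.float64(237.0)), (np.float64(24.0), np.float64(25.0)), [0.5634, -0.0603]), ((np.float64(413.0), np.float64(222.0)), (np.float64(12.8), np.float64(24.7)), [0.5532, -0.0442])]
blue 0.094 W [((np.float64(427.5), np.float64(237.0)), (np.float64(24.0), np.float64(25.0)), [0.5512, -0.0409]), ((np.float64(413.0), np.float64(222.0)), (np.float64(12.8), np.float64(24.7)), [0.5427, -0.0276])]
blue side [((np.float64(273.5), np.float64(253.0)), (np.float64(6.0), np.float64(7.0))), ((np.float64(401.1), np.float64(121.9)), (np.float64(11.4), np.float64(9.2)))] top []
green 0.04 W []
green 0.094 W []
green side [((np.float64(364.5), np.float64(194.5)), (np.float64(5.0), np.float64(7.0)))] top [((np.float64(395.0), np.float64(177.5)), (np.float64(7.0), np.float64(8.0)), [0.6497, -0.2627], [0.6375, -0.2558])]
```

Request:
move_arm(
  targets=[
    [0.015,-0.02,0,0,0,0,0.045],
    [0.023,-0.032,0,0,0,0,0.045],
    [0.024,-0.032,0,0,0,0,0.045],
    [0.024,-0.032,0,0,0,0,0.045],
    [0.024,-0.032,0,0,0,0,0.045],
    [0.024,-0.032,0,0,0,0,0.045],
    [0.022,-0.032,0,0,0,0,0.045],
    [0.018,-0.027,0,0,0,0,0.045],
  ],
)

```text
time_s: 26.23
ee_pos: [0.6498, -0.2644, 0.1772]
orientation: [0.782, 0.623, -0.001, -0.001]
wrist_force: [-0.4, 0.5, -0.1]
grip_width: 0.045
gripper_force: 0.0
```

Request:
move_arm(
  targets=[
    [0,0,-0.03,0,0,0,0.045],
    [0,0,-0.03,0,0,0,0.045],
    [0,0,0,0,0,0,0.045],
    [0,0,0,0,0,0,0.045],
  ],
)

```text
time_s: 26.57
ee_pos: [0.648, -0.2613, 0.1171]
orientation: [0.782, 0.624, -0.001, -0.002]
wrist_force: [-0.6, 0.6, 0.9]
grip_width: 0.045
gripper_force: 0.0
```

```bash
python3 look.py | grep -e green -e '^\['
```

```text
[ 0.64795329 -0.26126956  0.11713957] [ 0.58  0.57 -0.42  1.59  0.26  1.04 -0.13]
green 0.04 W [((np.float64(322.0), np.float64(241.5)), (np.float64(25.0), np.float64(26.0)), [0.6486, -0.2622]), ((np.float64(322.5), np.float64(222.5)), (np.float64(7.0), np.float64(21.0)), [0.6519, -0.249])]
green 0.094 W [((np.float64(322.0), np.float64(241.5)), (np.float64(25.0), np.float64(26.0)), [0.6522, -0.2458]), ((np.float64(322.5), np.float64(222.5)), (np.float64(7.0), np.float64(21.0)), [0.6548, -0.2355])]
green side [((np.float64(365.0), np.float64(194.5)), (np.float64(5.0), np.float64(8.0)))] top []
```

Request:
move_arm(
  targets=[
    [0.001,-0.001,-0.02,0,0,0,0.045],
    [0,0,-0.03,0,0,0,0.045],
    [0,0,-0.03,0,0,0,0.045],
    [0,0,-0.025,0,0,0,0.045],
    [0,0,-0.01,0,0,0,0.045],
    [0,0,0,0,0,0,0.045],
    [0,0,0,0,0,0,0.045],
  ],
)

```text
time_s: 27.3
ee_pos: [0.6512, -0.2632, 0.006]
orientation: [0.782, 0.624, 0.0, 0.001]
wrist_force: [-0.5, 0.5, 0.6]
grip_width: 0.0452
gripper_force: 0.0
```

```bash
python3 look.py | grep -e green -e '^\['
```

```text
[ 0.65124273 -0.26322722  0.00601686] [ 0.56  0.7  -0.38  1.65  0.32  0.85 -0.18]
green 0.04 W [((np.float64(314.5), np.float64(318.0)), (np.float64(40.0), np.float64(45.0)), [0.6488, -0.262]), ((np.float64(314.5), np.float64(282.0)), (np.float64(24.0), np.float64(39.0)), [0.6524, -0.2463])]
green 0.094 W [((np.float64(314.5), np.float64(318.0)), (np.float64(40.0), np.float64(45.0)), [0.656, -0.2333]), ((np.float64(314.5), np.float64(282.0)), (np.float64(24.0), np.float64(39.0)), [0.6582, -0.2236])]
green side [] top []
```

Request:
move_arm(
  targets=[
    [-0.002,0.001,-0.01,0,0,0,0.045],
    [0,0,-0.01,0,0,0,0.045],
    [0,0,0,0,0,0,0.045],
    [0,0,0,0,0,0,0.015],
    [0,0,0,0,0,0,0.015],
    [0,0,0,0,0,0,0.015],
    [0,0,0,0,0,0,0.015],
  ],
  newtons=30,
)

```text
time_s: 28.03
ee_pos: [0.6485, -0.2622, -0.0154]
orientation: [0.782, 0.624, 0.0, 0.0]
wrist_force: [-0.0, -0.7, -0.1]
grip_width: 0.0223
gripper_force: 29.3
```

Request:
move_arm(
  targets=[
    [0,0,0.03,0,0,0,0.015],
    [0,0,0.035,0,0,0,0.015],
    [0,0,0.035,0,0,0,0.015],
    [0,0,0.03,0,0,0,0.015],
    [0,0,0,0,0,0,0.015],
    [0,0,0,0,0,0,0.015],
  ],
)

```text
time_s: 28.53
ee_pos: [0.6495, -0.2626, 0.1168]
orientation: [0.782, 0.624, 0.001, 0.002]
wrist_force: [-0.4, -0.4, -1.4]
grip_width: 0.0223
gripper_force: 29.5
```

```bash
python3 look.py | grep -e 'green 0.04' -e '^\['
```

```text
[ 0.64952872 -0.26259059  0.11684736] [ 0.58  0.57 -0.42  1.6   0.26  1.03 -0.13]
green 0.04 W [((np.float64(319.0), np.float64(349.0)), (np.float64(46.0), np.float64(52.0)), [0.6298, -0.3469]), ((np.float64(320.0), np.float64(305.5)), (np.float64(31.0), np.float64(44.0)), [0.6386, -0.3113])]
```

Request:
move_arm(
  targets=[
    [-0.01,0.015,0,0,0,0,0.015],
    [-0.02,0.026,0,0,0,0,0.015],
    [-0.022,0.029,0,0,0,0,0.015],
    [-0.022,0.029,0,0,0,0,0.015],
    [-0.02,0.026,0,0,0,0,0.015],
    [-0.013,0.016,0,0,0,0,0.015],
    [-0.006,0.0065,0,0,0,0,0.015],
    [0,0,0,0,0,0,0.015],
  ],
)

```text
time_s: 29.35
ee_pos: [0.534, -0.1132, 0.1138]
orientation: [0.781, 0.624, -0.001, -0.001]
wrist_force: [0.6, -0.3, 0.4]
grip_width: 0.0222
gripper_force: 29.5
```

Request:
move_arm(
  targets=[
    [0,0,-0.015,0,0,0,0.015],
    [0,0,-0.015,0,0,0,0.015],
    [0,0,0,0,0,0,0.015],
    [0,0,0,0,0,0,0.015],
  ],
)

```text
time_s: 29.68
ee_pos: [0.5352, -0.1153, 0.0836]
orientation: [0.782, 0.623, -0.001, -0.001]
wrist_force: [0.2, -0.6, -0.0]
grip_width: 0.022
gripper_force: 29.5
```

Final height is about 0.0386, so 45 mm to go.

Request:
move_arm(
  targets=[
    [0.001,0,-0.014,0,0,0,0.015],
    [0,0,-0.012,0,0,0,0.015],
    [0,0,-0.008,0,0,0,0.015],
    [0,0,-0.005,0,0,0,0.015],
    [0,0,-0.003,0,0,0,0.015],
    [0,0,0,0,0,0,0.015],
    [0,0,0,0,0,0,0.015],
  ],
)

```text
time_s: 30.27
ee_pos: [0.5365, -0.1146, 0.0426]
orientation: [0.782, 0.624, 0.0, 0.0]
wrist_force: [0.6, 0.8, -1.2]
grip_width: 0.0223
gripper_force: 29.5
```

Request:
move_arm(
  targets=[
    [0,0,-0.003,0,0,0,0.015],
    [0,0,0,0,0,0,0.025],
    [0,0,0,0,0,0,0.035],
    [0,0,0,0,0,0,0.045],
    [0,0,0,0,0,0,0.045],
    [0,0,0.02,0,0,0,0.045],
    [0,0,0.035,0,0,0,0.045],
    [0,0,0.035,0,0,0,0.045],
  ],
)

```text
time_s: 30.93
ee_pos: [0.5355, -0.1142, 0.1298]
orientation: [0.782, 0.624, -0.001, -0.001]
wrist_force: [0.8, 0.1, 0.7]
grip_width: 0.045
gripper_force: 0.0
```

Request:
move_arm(
  targets=[
    [0,0,0.035,0,0,0,0.045],
    [0,0,0.035,0,0,0,0.045],
    [0,-0.02,0.02,0,0,0,0.045],
    [0,-0.02,0,0,0,0,0.045],
    [0,-0.02,0,0,0,0,0.045],
    [0,-0.02,0,0,0,0,0.045],
    [0,0,0,0,0,0,0.045],
    [0,0,0,0,0,0,0.045],
  ],
)

```text
time_s: 31.6
ee_pos: [0.5361, -0.1956, 0.2193]
orientation: [0.782, 0.623, -0.0, -0.0]
wrist_force: [-0.1, 0.5, 0.0]
grip_width: 0.045
gripper_force: 0.0
```

```bash
python3 look.py
python3 - <<'E'
from station import r, imaging
from h import *
w=imaging.snapshot("wrist")["img"];s=imaging.snapshot("side")["img"]
cv2.imwrite("pics/fin.png",np.hstack([cv2.resize(s[170:350,200:400],(400,360)),cv2.copyMakeBorder(cv2.resize(w,(400,300)),0,60,0,0,cv2.BORDER_CONSTANT)])[:,:,::-1])
E
```

```text
[ 0.53605832 -0.19560361  0.2193214 ] [ 0.63  0.27 -0.47  1.8   0.14  1.1  -0.11]
red 0.04 W [((np.float64(200.1), np.float64(19.3)), (np.float64(21.5), np.float64(32.1)), [0.4751, -0.0182]), ((np.float64(180.0), np.float64(10.0)), (np.float64(20.0), np.float64(26.0)), [0.4612, -0.0081])]
red 0.094 W [((np.float64(200.1), np.float64(19.3)), (np.float64(21.5), np.float64(32.1)), [0.487, -0.0338]), ((np.float64(180.0), np.float64(10.0)), (np.float64(20.0), np.float64(26.0)), [0.4752, -0.0252])]
red side [((np.float64(278.5), np.float64(292.0)), (np.float64(6.0), np.float64(11.0))), ((np.float64(277.5), np.float64(279.5)), (np.float64(7.0), np.float64(9.0)))] top [((np.float64(259.0), np.float64(270.0)), (np.float64(8.0), np.float64(8.0)), [0.4817, -0.0176], [0.4777, -0.0227])]
blue 0.04 W [((np.float64(591.3), np.float64(342.2)), (np.float64(29.3), np.float64(19.3)), [0.7857, -0.4018]), ((np.float64(297.8), np.float64(29.7)), (np.float64(8.9), np.float64(22.5)), [0.5519, -0.0436]), ((np.float64(292.0), np.float64(11.5)), (np.float64(23.0), np.float64(26.0)), [0.5504, -0.0297])]
blue 0.
[... 482 characters left out ...]
1.0), np.float64(122.0)), (np.float64(10.7), np.float64(9.8)))] top [((np.float64(271.0), np.float64(226.0)), (np.float64(8.0), np.float64(8.0)), [0.5608, -0.0383], [0.5529, -0.0423])]
green 0.04 W [((np.float64(298.0), np.float64(121.5)), (np.float64(25.0), np.float64(24.0)), [0.5346, -0.1142])]
green 0.094 W [((np.float64(298.0), np.float64(121.5)), (np.float64(25.0), np.float64(24.0)), [0.5374, -0.1151])]
green side [((np.float64(317.0), np.float64(244.5)), (np.float64(5.0), np.float64(8.0))), ((np.float64(316.5), np.float64(233.0)), (np.float64(6.4), np.float64(6.4)))] top [((np.float64(314.0), np.float64(234.5)), (np.float64(7.8), np.float64(7.8)), [0.5453, -0.1154], [0.5382, -0.1157])]
```

View pics/fin.png

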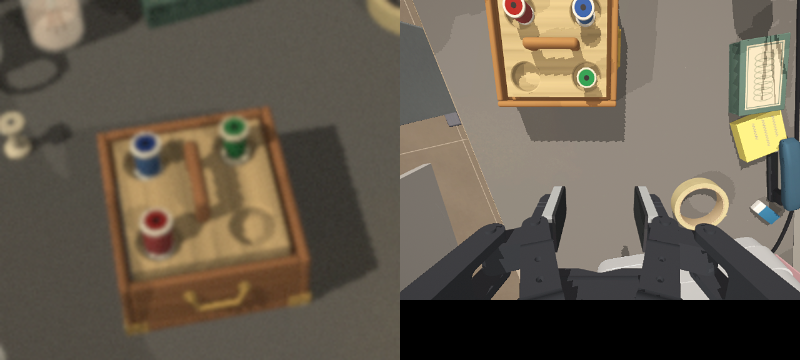

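The red, blue and green spools stand upright in their wells: side crop (155,232), (146,155) and (234,138). The tray is flush, the bare spool and masking tape have not been touched, and the hand is clear.

```bash
python3 -c "
from station import sign_off
print(sign_off())"
```

```text
the job is handed in; nothing more can be done
None
```

The mending box is packed and handed in: in the last pictures the tray sits flush over the tape measure and the red, blue and green spools stand upright in their own wells; the arm never went near the bare spool or the masking tape (sign-off returned no verdict).

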